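Put a painted stone to dry and set the dryer's dial

ROBOT

A 7-joint arm with a two-finger parallel gripper is mounted at the origin on the work surface. World frame = base frame: x ahead of the robot, y to its left, z up, the work surface at z = 0. Lengths are in m, angles in rad, forces in N, time in s.
With the tool pointing down it reaches from about 0.425 to 0.925 m from the base axis. Payload 6.8 kg.
Tool frame: the origin (TCP) lies at the very end of the fingers, on their centre line; the grasp point (between the pads) lies r.grip_depth behind it (r.grip_depth is the distance from the TCP to the grasp point, in m); z points along the fingers, x is the direction in which the jaws open and shut, and the axes are right-handed (so a half turn about z gives the same grasp; the last joint's range is limited). The gripper opens to 85 mm and grips with 20 to 120 N. Pads are 22 mm wide; open, the fingers measure 114 mm over their backs; the gripper's body (76 mm by 85 mm) begins 54 mm behind the grasp point. The pads swing forward as they close: fully open they stand 13 mm farther back than shut.
Start: joints at [1.061, 0.477, 0.022, 1.555, -0.011, 1.109, -0.083], TCP at [0.264, -0.621, 0.205] pointing down, gripper open.
Joint ranges: [-2.96, 2.96], [-0.34, 2.1], [-1.41, 1.46], [0.24, 2.44], [-1.37, 4.51], [0.17, 1.92], [-2.96, 2.96]. Speed limits (rad/s): [2.39, 2.39, 3.14, 3.14, 3.14, 3.14, 3.14].

INTERFACE

Orientations are given as a rotation vector (axis times angle).
In Python, from bench import readout, grab_frame, workorder, r gives the robot as it stands.
- The arm moves only by the shell command python3 -m handwheel 'ROWS' [FORCE]. ROWS is text: rows parted by semicolons, each of 7 numbers parted by spaces: the shift along the tool's x, y, z in mm, then the turn, a rotation vector about the tool's x, y, z in degrees, then the finger opening in mm, from 0 to 85.4. A call has 1 to 12 rows; each row is the pose to reach, as a shift and turn from the pose commanded when the call began, along the tool's axes at that moment; what a row does not reach only later rows make up. A row lasts 1/8 s, in which the tool goes at most 62.5 mm and 10.7 degrees, less where a joint would pass 70% of its speed; a pose out of reach is approached as far as the arm can. A call with a gripper value outside its range is refused whole. The fingers move at their own pace and stop on an object; FORCE is the grip in N (left out, the last holds). Time passes only in rows, so rows that repeat a pose let the fingers close. It gives the time, the measured TCP pose, the force and the opening at its end, in the units of the state.
- readout.get_obs(): the state, without advancing time (a new reading comes with each control period).
- grab_frame(name): name is "side" or "top"; returns a dict with "pixels" (420x560x3 uint8, red, green, blue), "fx", "fy", "cx", "cy" (pixels), "rvec" (rotation vector, rad) and "tvec" (3), from world to camera coordinates, as OpenCV has them. Camera axes: x right, y down, z forward; pixel columns grow to the right and rows downward; lengths in m; the calibration is good to about 2 mm. A picture is of the moment at which its call begins. There is no depth.
- workorder.hand_in(): hands the job in, once; it reports no verdict.
The state is a dict: "clock": time; "joints": joint angles; "qvel": joint speeds; "tau": joint torques, N m; "tcp_pos": TCP position; "orientation": TCP orientation; "contact_force": force on the tool from outside, world axes, zero at the start; "moment": the same for the moment, N m; "grip_width": finger opening in m.
Only numpy, scipy, OpenCV 4.12 (cv2) and the standard library are available. Lean on these libraries where they do the work, as an engineer would, in place of code of your own. Each camera call takes 0.05 s, during which the arm holds its last target.

TASK

Take the oblong stone (the longest of the three) out of its lane in the wooden tray, set it down and let go of it on the cork mat so that you can take it the other way, across its narrow width. Then set it gently, not dropped, between the two upright reflectors of the dryer, flat, painted face up, its long side running from one reflector to the other and not sticking out in front or behind. Only then turn the dryer's dial until its pointer lines up with the little steel marker tab on the scale, without shifting the tab, and leave everything else where it stands.

Things in the scene. Friction and masses are not known exactly. Their poses are not given: they have to be found in the camera images.
- oblong_stone: Grey sea-worn stone, the task's stone: a rounded bar 60 long (own x) x 34 wide (own y) x 24 high, 0.13 kg, white painted lines on its top face. Origin at the centre of its underside, z up. It starts flat in one of the tray's three lanes, any of them, its long axis within 3 degrees of the lane's. (Sizes in mm.)
- tray: Fixed wooden tray, outside 170 (own x) x 158 (own y) x 32 high, walls, dividers and floor 5 thick. Two dividers running along x make three lanes, each 160 long (x) x 46 wide, their centres at y = -51, 0 and +51 mm; one stone lies in each. Fingers fit into a lane only at the two ends of a stone, not beside it. Origin: centre of its underside, on the table. (Sizes in mm.)
- mat: Fixed square cork mat 125 x 125 x 4 thick, between tray and dryer. Origin: centre of its underside, on the table. (Sizes in mm.)
- dryer: Fixed white low housing 180 (own x) x 270 (own y) x 45 high. On its top, at y = +55 mm, the bay: a steel plate, 2 thick, with two upright aluminium reflectors 3 thick, 58 deep (x), 38 high above the plate, 68 apart inside (in y). At y = -72 mm, the dial on its round black scale. x points away from the robot. Origin: centre of its underside. (Sizes in mm.)
- bay (a point): Centre of the bay's floor, on the plate, midway between the reflectors (47 above the table); axes as the dryer's: y runs from reflector to reflector, x along their depth. (Sizes in mm.)
- dial (a joint): Angle of the dial in rad, growing clockwise seen from above, 0 to 5.5; at 0 the pointer points along the dryer's -x (towards the robot). It stays where it is left.
- dial_grip (a point): On the dial's axis, at the height to grip (76 above the table). The dial is a grey skirt of radius 28 with an upright bar grip on it, 50 long x 14 thick, from 55 to 84 above the table. A white line on the top of one half of the bar and a white nose on the skirt show the pointer's end. The point turns with the dial: its -x points along the pointer, the bar runs along x. (Sizes in mm.)
- dial_pointer (a point): Point on the dial's pointer line, extended to 44 from the axis, at the level of the scale (51 above the table). (Sizes in mm.)
- tab (a joint): Angle of the marker tab on the scale, on the same scale as joint dial (rad, clockwise, same zero). The dial is set when joint dial equals joint tab. The tab can shift if it is knocked.
- tab_point (a point): Point on the steel marker tab, 44 from the dial's axis, 51 above the table. The tab is 16 long radially (39 to 55 from the axis), 6 wide, its top 55 above the table. (Sizes in mm.)
- round_stone: Bystander in a lane of the tray: round stone, 38 across, 21 high. Origin under its centre. (Sizes in mm.)
- square_stone: Bystander in a lane of the tray: squarish stone 36 x 34 x 22 high. Origin under its centre. (Sizes in mm.)
- paint_bottle: Bystander: blue upright bottle, 42 across, 110 high, just behind the tray. Origin under its centre. (Sizes in mm.)
- water_cup: Bystander: white cup, 68 across, 75 high, in front of the dryer. Origin under its centre. (Sizes in mm.)
- shell: Bystander: ribbed blue scallop shell lying flat, about 80 across, 20 high, just behind the mat. Origin under its centre. (Sizes in mm.)
- brush: Bystander: paintbrush 190 long, lying in front of the tray. Origin at about its middle. (Sizes in mm.)
- paint_jar: Bystander: red jar with a lid, 56 across, 65 high, behind the dryer. Origin under its centre. (Sizes in mm.)
Mind the look-alikes: they are no part of the job. Of the things shaped like the oblong_stone, the grey one is meant.

How it is judged:
By the outcome, as a careful person would: the job done as asked, in the order asked, and still so for the second after the job is handed in, with the robot touching nothing.
It also fails if it takes over 64 s, if anything falls off the work surface, if the arm or the gripper's body presses on something with over 40 N, if the wrist force passes 120 N, or if a joint passes its speed limit or range.

## Working session

There is one attempt and no reset: what is moved stays moved. The work goes in short steps, Python scripts to look and compute and a shell command to move; the robot and the scene stay as the last step left them, time stands still between calls to the robot, and variables do not carry over. Pictures are saved under pics/ and viewed, and the job is handed in when it is done.

```bash
ls; mkdir -p pics; python3 - <<'E'
from bench import readout, grab_frame, r
import cv2,pickle
print(readout.get_obs(), r.grip_depth)
for n in("side","top"):
    f=grab_frame(n); pickle.dump(f,open(f"{n}0.pkl","wb"))
    cv2.imwrite(f"pics/{n}0.png",f["pixels"][:,:,::-1])
    print(n,f["fx"],f["fy"],f["cx"],f["cy"],f["rvec"],f["tvec"])
E
```

```text
pics
{'clock': 0.0, 'joints': array([ 1.06091251,  0.47780062,  0.02232609,  1.55644825, -0.01148632,
        1.10933149, -0.08311723]), 'qvel': array([-6.54064162e-04, -1.05636155e-03, -1.04527037e-04, -8.49524136e-04,
       -2.50664722e-04, -2.05913483e-04, -4.11764143e-05]), 'tau': array([-7.36893326e-04, -5.96445608e+01,  1.60724223e+00, -2.81193835e+01,
        1.23265429e-02,  9.34201526e-03,  2.18103219e-05]), 'tcp_pos': array([ 0.26369776, -0.62065344,  0.20392653]), 'orientation': array([-2.61930614e+00,  1.73296396e+00,  2.55339720e-03]), 'contact_force': array([ 0.55803229, -0.66736871, -0.83138081]), 'moment': array([0.00305262, 0.03543552, 0.00539066]), 'grip_width': 0.08545930042048479} 0.0187
side 518.9830640722671 518.9830640722671 276.35276827494715 208.6179248843127 [ 0.73573904 -2.68100578  0.99223298] [0.50930833 0.23389354 1.17465763]
top 425.18041620146437 425.18041620146437 280.3386563290028 212.93441432119067 [ 2.19671679 -2.18417621  0.10524417] [0.04215704 0.55892257 1.1880957 ]
```

View pics/top0.png

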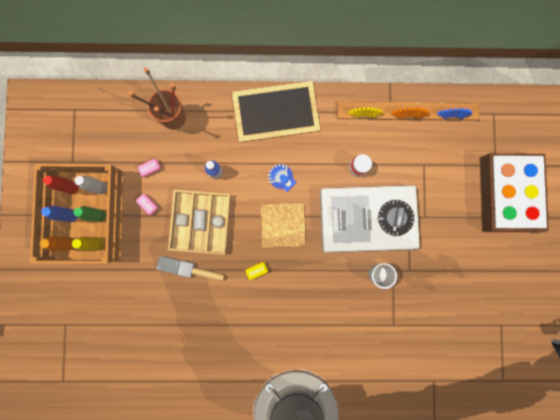

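View pics/side0.png

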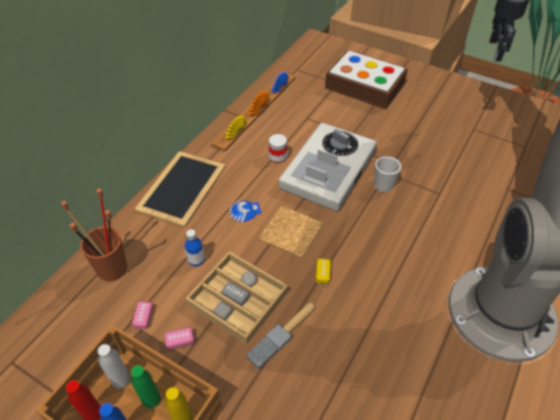

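```bash
cat > h.py <<'E'
import cv2,numpy as np,pickle
from scipy.spatial.transform import Rotation as R
from scipy.optimize import least_squares
def load(n): return pickle.load(open(n+".pkl","rb"))
def K(f): return np.array([[f["fx"],0,f["cx"]],[0,f["fy"],f["cy"]],[0,0,1.]])
def proj(f,P):
    return cv2.projectPoints(np.asarray(P,float).reshape(-1,3),np.array(f["rvec"],float),np.array(f["tvec"],float),K(f),None)[0][:,0]
def unproj(f,uv,z):
    M=cv2.Rodrigues(np.array(f["rvec"],float))[0];t=np.array(f["tvec"],float)
    uv=np.atleast_2d(uv).astype(float);o=-M.T@t;out=[]
    for u,v in uv:
        d=M.T@np.linalg.inv(K(f))@[u,v,1];s=(z-o[2])/d[2];out.append(o+s*d)
    return np.array(out)
def crop(f,x0,y0,w,h,s,name,lines=(),grid=0):
    im=cv2.resize(f["pixels"][y0:y0+h,x0:x0+w,::-1],None,fx=s,fy=s,interpolation=cv2.INTER_CUBIC)
    for L,c in lines:
        p=((proj(f,L)+0.5-[x0,y0])*s).astype(int)
        cv2.polylines(im,[p.reshape(-1,1,2)],False,c,1)
    if grid:
        for x in range(x0-x0%grid+grid,x0+w,grid): cv2.putText(im,str(x),((x-x0)*s,10),0,.35,(0,0,255),1); cv2.line(im,((x-x0)*s,12),((x-x0)*s,18),(0,0,255),1)
        for y in range(y0-y0%grid+grid,y0+h,grid): cv2.putText(im,str(y),(0,(y-y0)*s+4),0,.35,(0,0,255),1)
    cv2.imwrite("pics/"+name,im)
def box(x,y,yaw,z0,z1,lx,ly):
    c,s=np.cos(yaw),np.sin(yaw);b=np.array([[1,1],[1,-1],[-1,-1],[-1,1],[1,1]])*[lx/2,ly/2]
    q=b@np.array([[c,s],[-s,c]])+[x,y]
    return np.c_[q,np.full(5,z0)],np.c_[q,np.full(5,z1)]
E
python3 - <<'E'
from h import *
t=load("top0");s=load("side0")
crop(t,160,180,80,80,8,"c1.png",grid=10)
crop(t,310,170,120,90,6,"c2.png",grid=10)
crop(s,180,245,120,100,6,"c3.png",grid=10)
crop(s,270,115,120,100,6,"c4.png",grid=10)
print(unproj(t,[[169,188],[229,194],[226,253],[169,250]],.032))
E
```

```text
[[0.62630721 0.35975989 0.032     ]
 [0.61051545 0.19075884 0.032     ]
 [0.44465249 0.19673695 0.032     ]
 [0.45223104 0.35536586 0.032     ]]
```

View pics/c1.png

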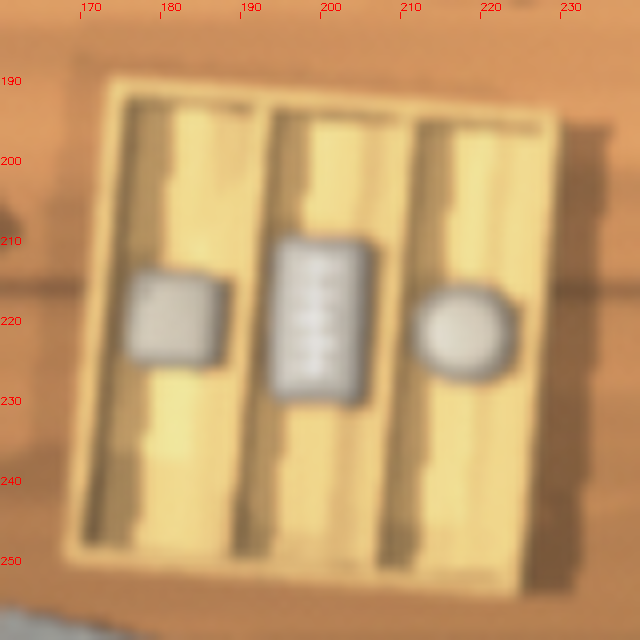

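View pics/c2.png

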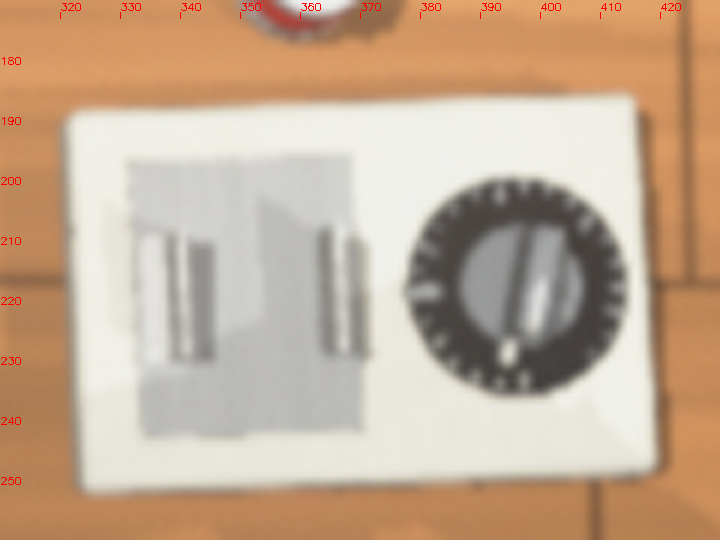

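View pics/c3.png

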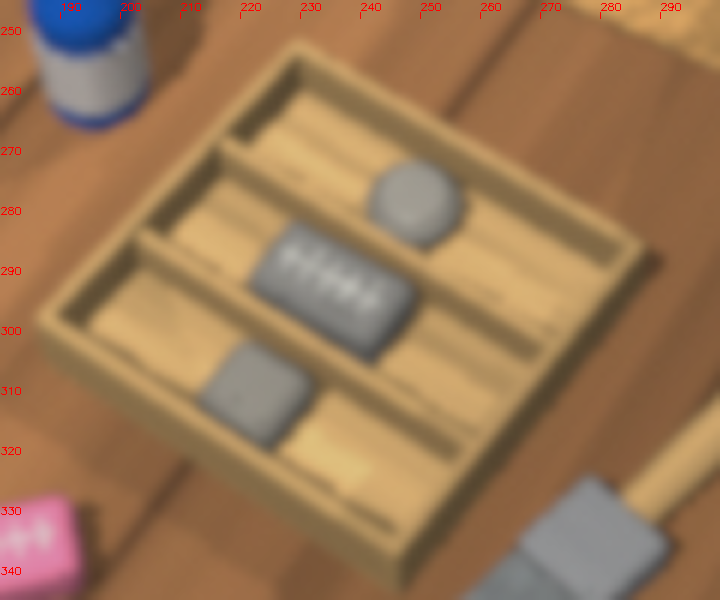

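View pics/c4.png

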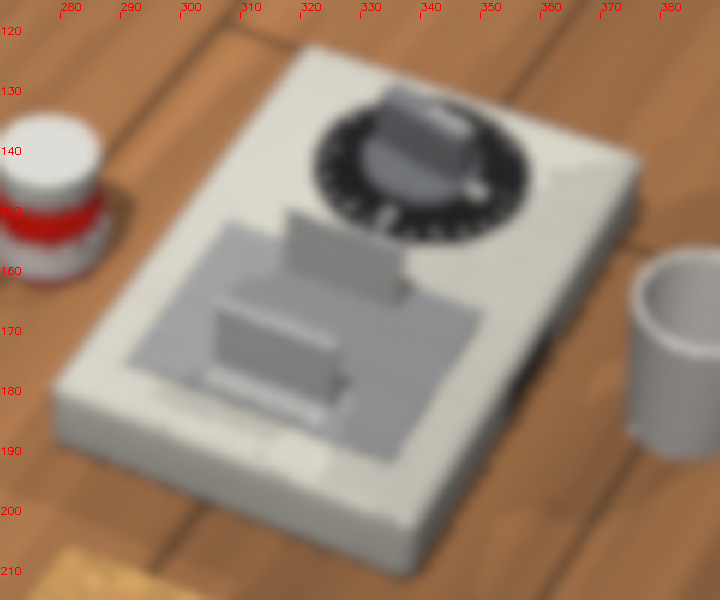

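The three stones in the top view are at (181,219) squarish, (200,220) oblong with white lines, and (217,221) round. The pink bars at (149,168) and (147,204) and the yellow bar at (257,271) are look-alikes. The grey lined stone in the middle lane is the longest, so it is the one meant, and crop c1 confirms it. The tab is at top (380,218) and the pointer nose at (394,228). Next I fit poses.

```bash
cat > fit0.py <<'E'
from h import *
t=load("top0");s=load("side0")
def T(a,x0,y0,k): return np.array(a,float)/k-.5+[x0,y0]
sg=np.array([[1,1],[1,-1],[-1,-1],[-1,1]])
def fit(name,tp,tsg,sp,ssg,lx,ly,z,p0):
    def pts(p,sgn):
        c,q=np.cos(p[2]),np.sin(p[2]);b=np.array(sgn)*[lx/2,ly/2]
        return np.c_[b@np.array([[c,q],[-q,c]])+p[:2],np.full(len(b),z)]
    def f(p): return np.r_[(proj(t,pts(p,tsg))-tp).ravel(),(proj(s,pts(p,ssg))-sp).ravel()]
    o=least_squares(f,p0); print(name,o.x[:2].round(4),np.degrees(o.x[2]).round(2),o.fun.reshape(-1,2).round(1).tolist()); return o.x
ss=[[1,-1],[-1,-1],[-1,1],[1,1]]
tr=fit("tray",T([(108,78),(560,105),(522,597),(65,562)],160,180,8),sg,T([(298,42),(652,245),(400,560),(38,318)],180,245,6),ss,.17,.158,.032,[.53,.27,0])
dr=fit("dryer",T([(66,110),(637,94),(661,468),(80,492)],310,170,6),sg,T([(312,43),(642,158),(410,535),(53,390)],270,115,6),ss,.18,.27,.045,[.53,-.25,0])
st=fit("stone",T([(275,236),(374,242),(365,407),(267,400)],160,180,8),sg,T([(300,220),(417,288),(370,362),(250,288)],180,245,6),ss,.060,.034,.02,[.53,.27,0])
def loc(p,a):
    c,q=np.cos(p[2]),np.sin(p[2]);a=np.atleast_2d(a);return a[:,:2]@np.array([[c,q],[-q,c]])+p[:2]
print("bay",loc(dr,[0,.055]),"dial",loc(dr,[0,-.072]))
ax=loc(dr,[0,-.072])[0]
print("dial by img",unproj(t,T([(517,287)],310,170,6),.049),unproj(s,T([(422,169)],270,115,6),.049))
def ang(P,ax): d=P[:2]-ax; a=np.arctan2(d[1],d[0])-dr[2]; return np.hypot(*d), (np.pi-a)%(2*np.pi)
for n,f,uv,z in(("tab",t,T([(425,291)],310,170,6),.054),("tab",s,T([(386,217)],270,115,6),.053),("nose",t,T([(509,352)],310,170,6),.055),("nose",s,T([(476,187)],270,115,6),.055)):
    P=unproj(f,uv,z)[0]; print(n,P.round(4),ang(P,ax), ang(P,unproj(t if f is t else s,T([(517,287)],310,170,6) if f is t else T([(422,169)],270,115,6),.049)[0,:2]))
np.save("fit.npy",[tr,dr,st])
G=(0,255,0);RR=(0,0,255)
L=[]
for p,z0,z1,lx,ly in((tr,0,.032,.17,.158),(st,.005,.029,.06,.034),(dr,0,.045,.18,.27)):
    b=box(*p,z0,z1,lx,ly);L+=[(b[0],RR),(b[1],G)]
for yy in(-.034+.055,.034+.055):
    q=loc(dr,[[-.029,yy],[.029,yy]]);L.append((np.c_[q[[0,1,1,0,0]],[.047,.047,.085,.085,.047]],RR))
th=np.linspace(0,6.28,40);L.append((np.c_[ax[0]+.055*np.cos(th),ax[1]+.055*np.sin(th),0*th+.049],G))
for a in(0.1,1.57):
    e=dr[2]+np.pi-a;d=np.array([np.cos(e),np.sin(e)]);L.append((np.c_[np.array([ax+d*.028,ax+d*.055]),[.053,.053]],RR))
crop(t,160,180,80,80,8,"d1.png",L);crop(t,310,170,120,90,6,"d2.png",L);crop(s,180,245,120,100,6,"d3.png",L);crop(s,270,115,120,100,6,"d4.png",L)
im=np.vstack([np.hstack([cv2.resize(cv2.imread(f"pics/d{i}.png"),(400,300)) for i in(1,2)]),np.hstack([cv2.resize(cv2.imread(f"pics/d{i}.png"),(400,300)) for i in(3,4)])]);cv2.imwrite("pics/d.png",im)
E
python3 fit0.py
```

```text
tray [0.5322 0.275 ] -3.91 [[0.2, 0.2], [-0.3, 1.0], [-0.6, -0.2], [-0.1, 0.1], [0.0, -0.7], [-0.4, -0.4], [0.1, -0.5], [-0.1, 0.3]]
dryer [ 0.544  -0.2033] 2.18 [[-0.6, -0.2], [-0.3, -0.4], [-0.5, 1.2], [-0.3, 0.5], [-0.9, -0.6], [1.0, -0.5], [0.9, -1.0], [-1.1, -0.8]]
stone [0.5387 0.2744] -2.18 [[0.2, -0.3], [-0.2, -0.5], [-0.2, -0.1], [-0.0, 0.3], [-0.4, 0.2], [1.3, 0.9], [0.5, -0.4], [-0.9, -0.5]]
bay [[ 0.54193236 -0.14832848]] dial [[ 0.5467596 -0.2752367]]
dial by img [[ 0.54627578 -0.27613734  0.049     ]] [[ 0.54605003 -0.27406936  0.049     ]]
tab [ 0.5438 -0.2318  0.054 ] (np.float64(0.04348917577483928), np.float64(1.540848970636722)) (np.float64(0.04435820963273148), np.float64(1.5531101260211695))
tab [ 0.5441 -0.2317  0.053 ] (np.float64(0.04360292942031986), np.float64(1.5488075337875649)) (np.float64(0.04239994390745477), np.float64(1.5638620117599884))
nose [ 0.5157 -0.2702  0.055 ] (np.float64(0.03142174203862182), np.float64(0.19938624865201637)) (np.float64(0.031103935676860275), np.float64(0.23046998910072336))
nose [ 0.5163 -0.2694  0.055 ] (np.float64(0.031054284184215873), np.float64(0.22687588151996607)) (np.float64(0.030155211866617432), np.float64(0.1932644379330668))
```

View pics/d.png

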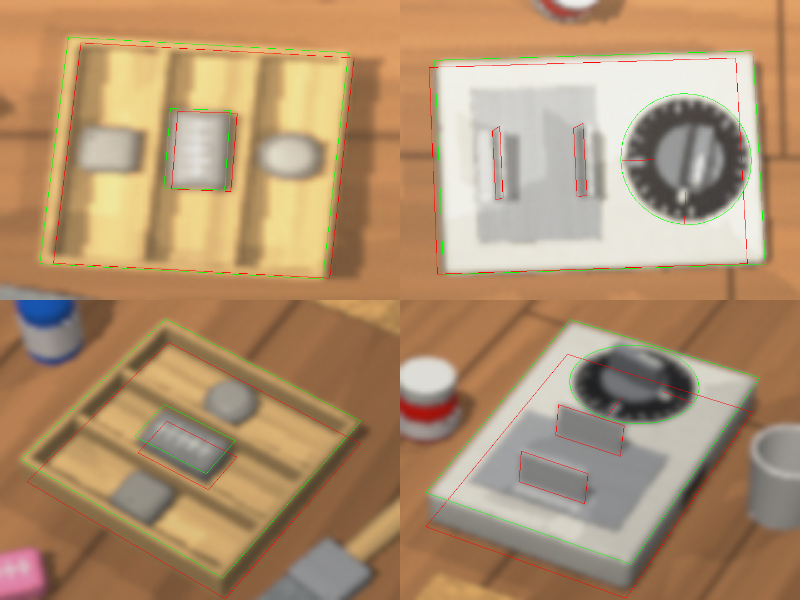

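View pics/d2.png

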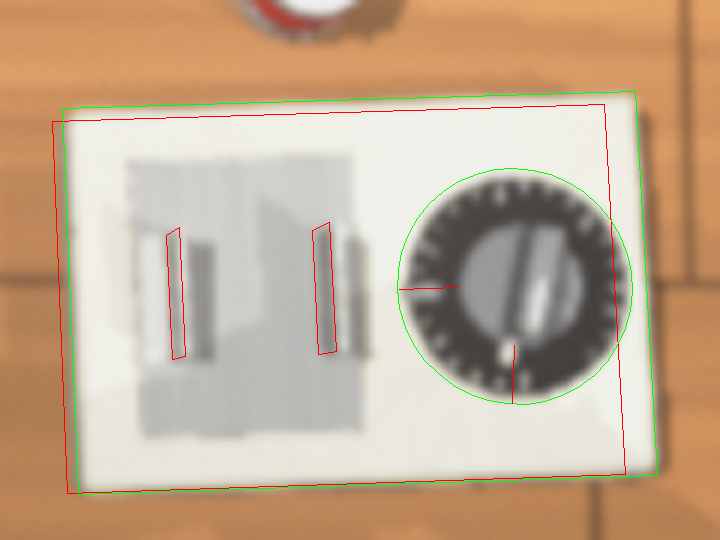

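View pics/d4.png

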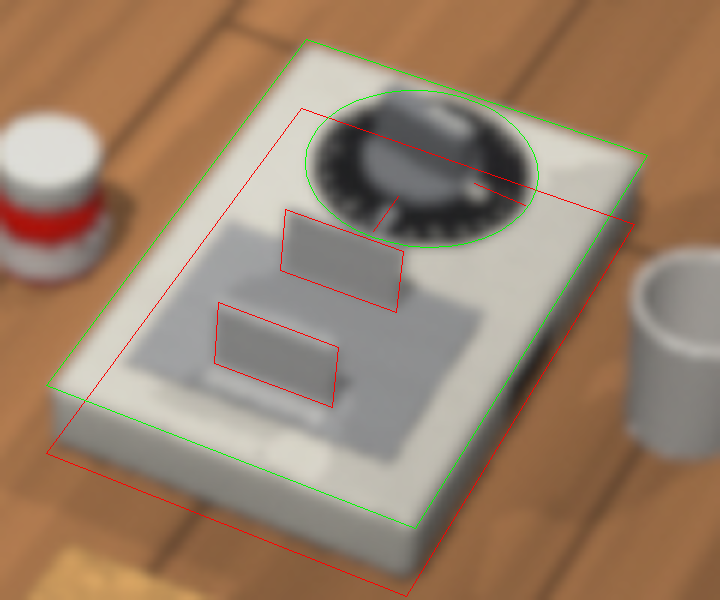

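```bash
cat > mv.py <<'E'
# usage: mv.py x y z yawdeg [cmd: use saved commanded pose]
import sys
from h import *
from bench import readout
o=readout.get_obs()
Rm=R.from_rotvec(o["orientation"]);p=o["tcp_pos"]
X=Rm.as_matrix()
print("t",round(o["clock"],2),"tcp",p.round(4),"yaw",round(np.degrees(np.arctan2(X[1,0],X[0,0])),2),"tilt",np.round(X[:,2],3),"j7",o["joints"][[0,4,6]].round(2),"F",o["contact_force"].round(1),"M",o["moment"].round(2),"w",round(o["grip_width"]*1e3,1))
def go(x,y,z,yaw):
    for k in(0,180):
        a=np.radians(yaw+k);D=np.array([[np.cos(a),np.sin(a),0],[np.sin(a),-np.cos(a),0],[0,0,-1]]).T
        rv=np.degrees((Rm.inv()*R.from_matrix(D)).as_rotvec())
        if abs(rv[2])<=91: print("shift",(X.T@(np.array([x,y,z])-p)*1e3).round(1),"turn",rv.round(1))
a=list(map(float,sys.argv[1:]))
for i in range(0,len(a),4): go(*a[i:i+4])
E
python3 mv.py .5387 .2744 .2 -3 .5387 .2744 .1 -3
python3 - <<'E'
from h import *
t=load("top0")
print(unproj(t,[[261.5,205],[303.5,205],[305,246],[262.5,247]],.004).round(3),unproj(t,[[257,271],[282,177],[212,168],[384,275]],.02).round(3))
crop(t,250,160,70,125,5,"m.png",grid=10)
E
```

```text
t 0.1 tcp [ 0.2637 -0.6207  0.204 ] yaw -66.98 tilt [-0.001  0.001 -1.   ] j7 [ 1.06 -0.01 -0.08] F [ 0.8  0.3 -0.4] M [ 0.    0.03 -0.  ] w 85.7
shift [-716.3 -603.1    5.1] turn [ -0.    0.1 -64. ]
shift [-716.1 -603.2  105.1] turn [ -0.    0.1 -64. ]
[[ 0.583  0.1    0.004]
 [ 0.583 -0.022  0.004]
 [ 0.465 -0.026  0.004]
 [ 0.462  0.096  0.004]] [[ 0.394  0.11   0.02 ]
 [ 0.662  0.041  0.02 ]
 [ 0.687  0.242  0.02 ]
 [ 0.385 -0.249  0.02 ]]
```

View pics/m.png

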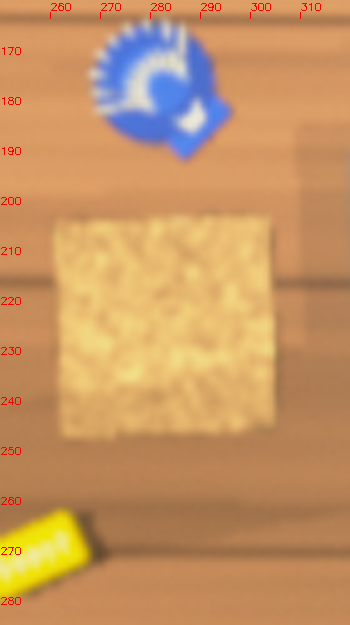

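```bash
python3 -m handwheel '-358 -301 3 0 0 -32 85; -358 -301 3 0 0 -32 85; -358 -301 3 0 0 -32 85; -358 -301 3 0 0 -32 85; -358 -301 3 0 0 -32 85; -358 -301 3 0 0 -32 85; -716 -603 5 0 0 -64 85; -716 -603 30 0 0 -64 85; -716 -603 50 0 0 -64 85; -716 -603 50 0 0 -64 85; -716 -603 50 0 0 -64 85; -716 -603 50 0 0 -64 85'; python3 mv.py .5387 .2744 .1 -3
```

```text
clock: 1.6
tcp_pos: [0.4841, 0.096, 0.1735]
orientation: [3.14, -0.083, 0.0]
contact_force: [1.1, -1.0, 0.3]
grip_width: 0.0848
t 1.6 tcp [0.4841 0.096  0.1735] yaw -3.02 tilt [ 0. -0. -1.] j7 [ 0.2   0.19 -0.56] F [ 1.1 -1.   0.3] M [-0.02  0.02  0.06] w 84.8
shift [  45.2 -181.1   73.5] turn [ 0. -0. -0.]
```

```bash
python3 -m handwheel '45 -181 30 0 0 0 85; 45 -181 50 0 0 0 85; 45 -181 73 0 0 0 85; 45 -181 73 0 0 0 85; 45 -181 73 0 0 0 85; 45 -181 73 0 0 0 85; 45 -181 73 0 0 0 85' 40; python3 mv.py .5387 .2744 .009 -3
python3 - <<'E'
from h import *
from bench import grab_frame
for n,a in(("side",(180,220,120,110,6)),("top",(150,170,100,100,6))):
    f=grab_frame(n);crop(f,*a,n+"1.png",grid=10);pickle.dump(f,open(n+"1.pkl","wb"))
a=[cv2.imread(f"pics/{n}1.png") for n in("side","top")]
cv2.imwrite("pics/p1.png",np.hstack([cv2.resize(x,(400,400)) for x in a]))
E
```

```text
clock: 2.48
tcp_pos: [0.5389, 0.2711, 0.1018]
orientation: [3.14, -0.085, 0.003]
contact_force: [0.1, 0.9, -0.4]
grip_width: 0.0848
t 2.48 tcp [0.5389 0.2711 0.1018] yaw -3.11 tilt [ 0.002 -0.001 -1.   ] j7 [-0.13  0.37 -0.93] F [ 0.1  0.9 -0.4] M [-0.05  0.02  0.07] w 84.8
shift [-0.6 -3.4 92.8] turn [ 0.  -0.1 -0.1]
```

View pics/p1.png

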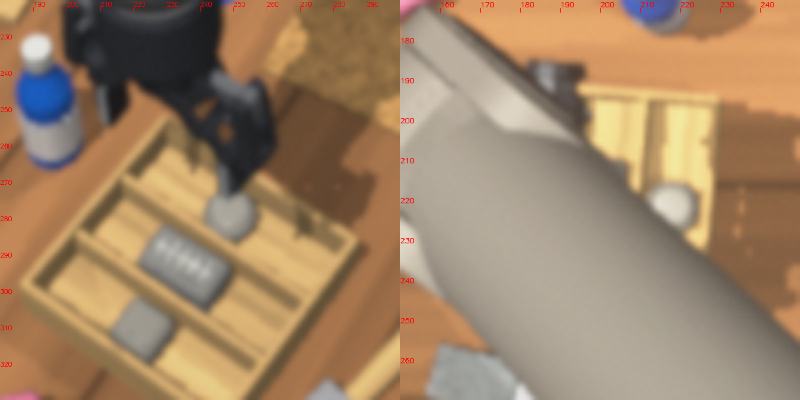

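```bash
python3 -m handwheel '0 0 40 0 0 0 85; 0 0 60 0 0 0 85; 0 0 60 0 0 0 85; 0 0 60 0 0 0 85'; python3 mv.py .5387 .2744 .008 -3
python3 - <<'E'
from h import *
from bench import grab_frame
f=grab_frame("side");crop(f,180,220,120,110,6,"side2.png",grid=10)
E
```

```text
clock: 3.08
tcp_pos: [0.5387, 0.2733, 0.0417]
orientation: [-3.14, 0.082, -0.002]
contact_force: [-0.4, 0.2, -0.6]
grip_width: 0.0848
t 3.08 tcp [0.5387 0.2733 0.0417] yaw -2.98 tilt [ 0.001  0.001 -1.   ] j7 [-0.17  0.43 -0.98] F [-0.4  0.2 -0.6] M [-0.01  0.   -0.02] w 84.8
shift [-0.1 -1.1 33.7] turn [-0.  -0.1  0. ]
```

View pics/side2.png

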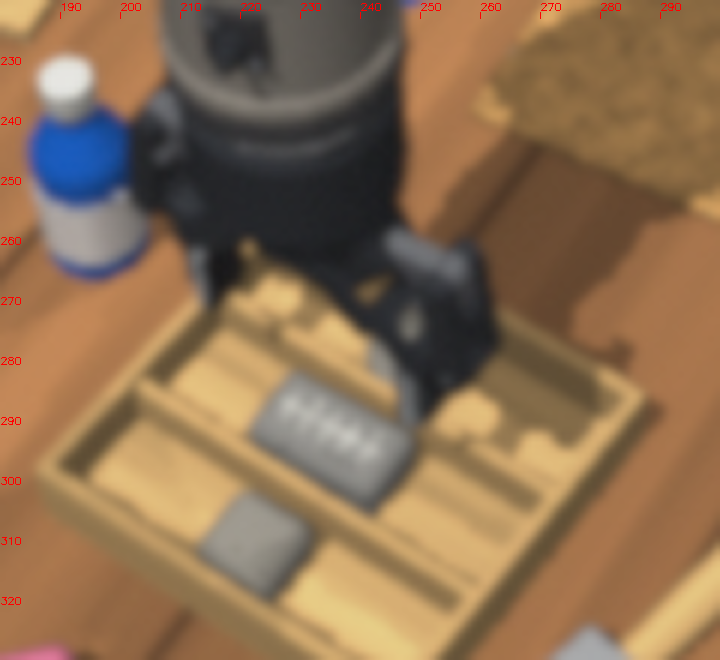

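```bash
python3 -m handwheel '0 -1 15 0 0 0 85; 0 -1 25 0 0 0 85; 0 -1 33 0 0 0 85; 0 -1 33 0 0 0 80; 0 -1 33 0 0 0 80' 40; python3 mv.py .5387 .2744 .008 -3
python3 - <<'E'
from h import *
from bench import grab_frame
f=grab_frame("side");crop(f,180,220,120,110,6,"side3.png",grid=10)
E
```

```text
clock: 3.75
tcp_pos: [0.5383, 0.2739, 0.0079]
orientation: [-3.14, 0.082, -0.0]
contact_force: [-0.1, -0.2, -0.8]
grip_width: 0.0804
t 3.75 tcp [0.5383 0.2739 0.0079] yaw -2.98 tilt [ 0.  0. -1.] j7 [-0.19  0.46 -1.01] F [-0.1 -0.2 -0.8] M [-0.    0.01 -0.01] w 80.4
shift [ 0.4 -0.5 -0.1] turn [-0. -0.  0.]
```

View pics/side3.png

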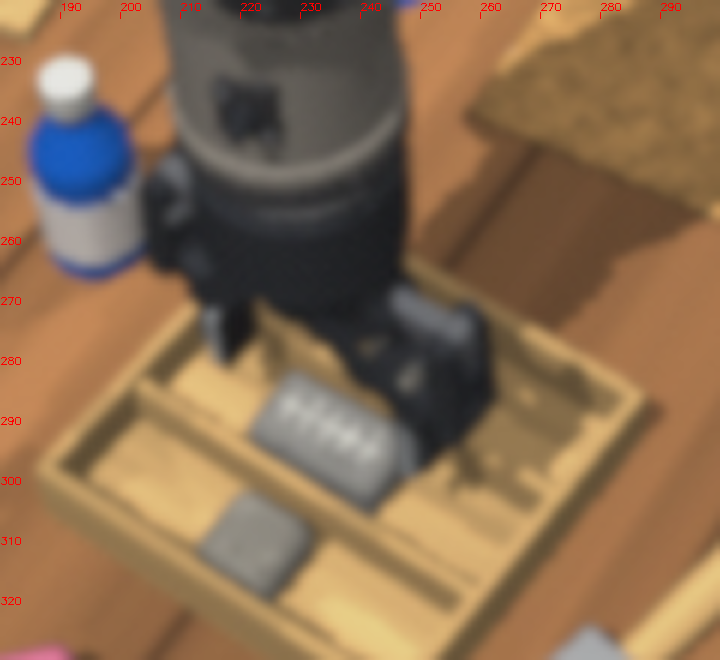

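```bash
python3 -m handwheel '0 0 0 0 0 0 64; 0 0 0 0 0 0 64; 0 0 0 0 0 0 50; 0 0 0 0 0 0 50; 0 0 0 0 0 0 50; 0 0 0 0 0 0 50' 60; python3 mv.py
```

```text
clock: 4.55
tcp_pos: [0.5382, 0.2738, 0.0078]
orientation: [-3.141, 0.082, -0.0]
contact_force: [0.3, 0.0, -0.5]
grip_width: 0.0497
t 4.55 tcp [0.5382 0.2738 0.0078] yaw -2.98 tilt [ 0.  0. -1.] j7 [-0.19  0.46 -1.01] F [ 0.3  0.  -0.5] M [-0.03 -0.02  0.  ] w 49.7
```

```bash
python3 - <<'E'
from h import *
from bench import grab_frame
f=grab_frame("side");crop(f,180,220,120,110,6,"side4.png",grid=10)
f=grab_frame("top");crop(f,150,170,100,100,6,"top4.png",grid=10)
E
```

```text
(no output)
```

View pics/side4.png

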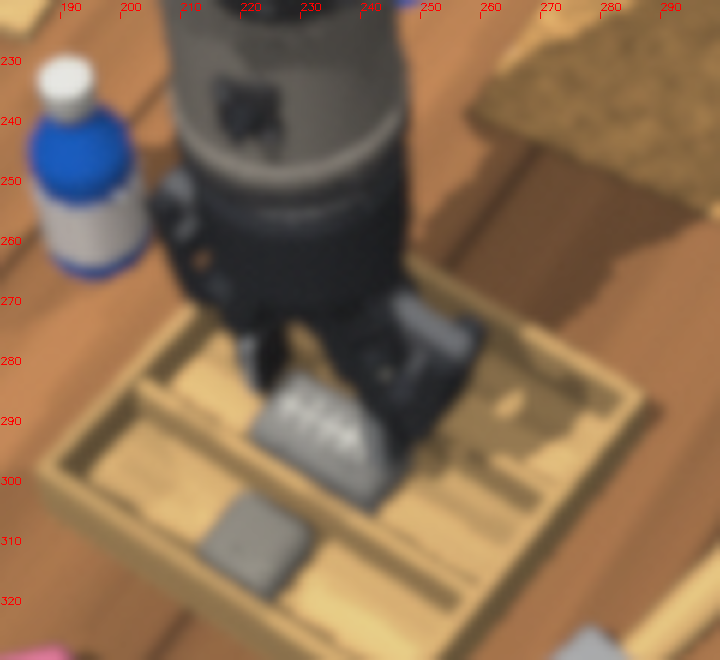

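```bash
python3 - <<'E'
from h import *
from bench import grab_frame
f=grab_frame("side")
M=cv2.Rodrigues(np.array(f["rvec"]))[0];print(-M.T@np.array(f["tvec"]))
L=[]
c=np.array([.5382,.2738]);a=np.radians(-2.98);ux=np.array([np.cos(a),np.sin(a)]);uy=np.array([-ux[1],ux[0]])
for sx in(-.025,.025):
  for z,col in((.008,(0,0,255)),(.014,(0,255,0)),(.029,(255,0,0))):
    q=np.array([c+ux*sx+uy*.011,c+ux*sx-uy*.011]);L.append((np.c_[q,[z,z]],col))
st=np.load("fit.npy")[2];L.append((box(*st,.005,.029,.06,.034)[0],(0,255,255)));L.append((box(*st,.005,.029,.06,.034)[1],(0,255,255)))
crop(f,205,260,65,55,12,"z.png",L)
E
```

```text
[0.1313394  0.76366527 1.0456993 ]
```

View pics/z.png

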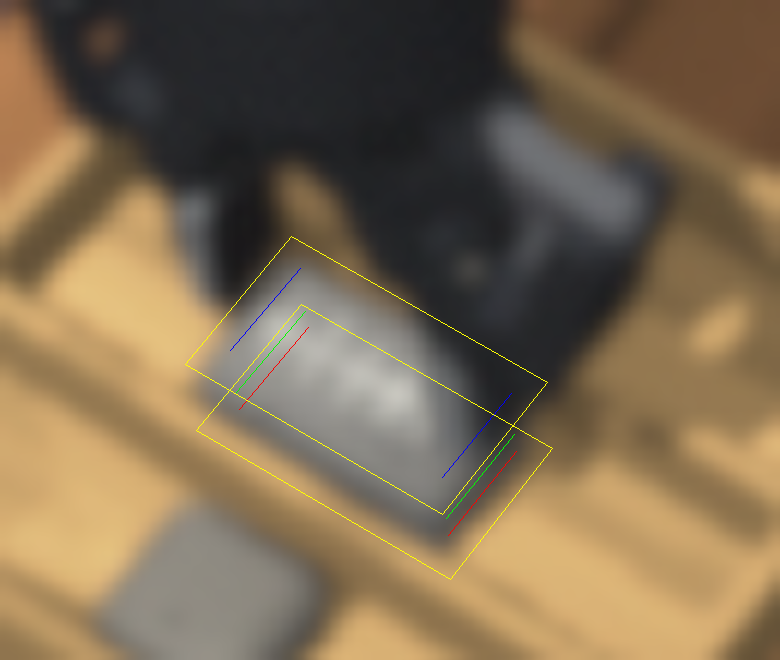

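View pics/top4.png

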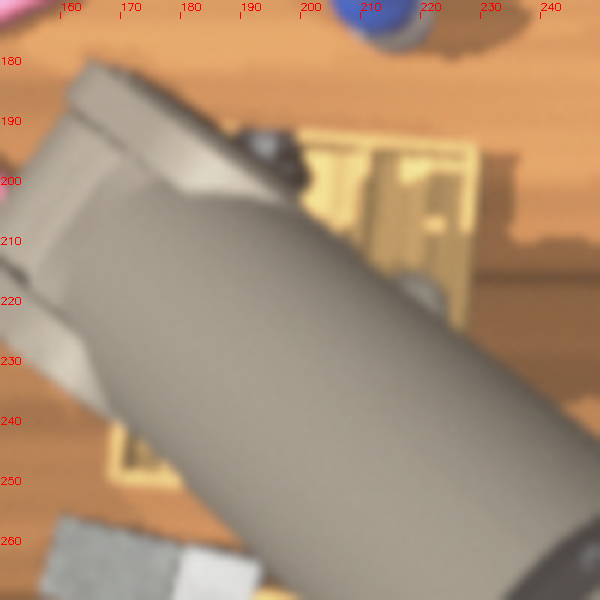

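```bash
python3 - <<'E'
from h import *
im=cv2.imread("pics/side3.png")
f=load("side0")
c=np.array([.5383,.2739]);a=np.radians(-2.98);ux=np.array([np.cos(a),np.sin(a)]);uy=np.array([-ux[1],ux[0]])
out=[]
for nm,h in(("side3",.040),("side4",.025)):
  im=cv2.resize(cv2.imread(f"pics/{nm}.png"),None,fx=2,fy=2,interpolation=cv2.INTER_CUBIC)
  for sx in(-h,h):
    for z,col in((.008,(0,0,255)),(.018,(0,255,0)),(.028,(255,0,0))):
      q=np.array([c+ux*sx+uy*.011,c+ux*sx-uy*.011]);p=((proj(f,np.c_[q,[z,z]])+.5-[180,220])*12).astype(int)
      cv2.line(im,tuple(p[0]),tuple(p[1]),col,1)
  out.append(im[500:1050,300:1000][:, :])
cv2.imwrite("pics/z2.png",cv2.resize(np.hstack([out[0][:, :700],out[1][:, :700]]),None,fx=.57,fy=.57))
cv2.imwrite("pics/z3.png",out[0])
E
```

```text
(no output)
```

View pics/z3.png

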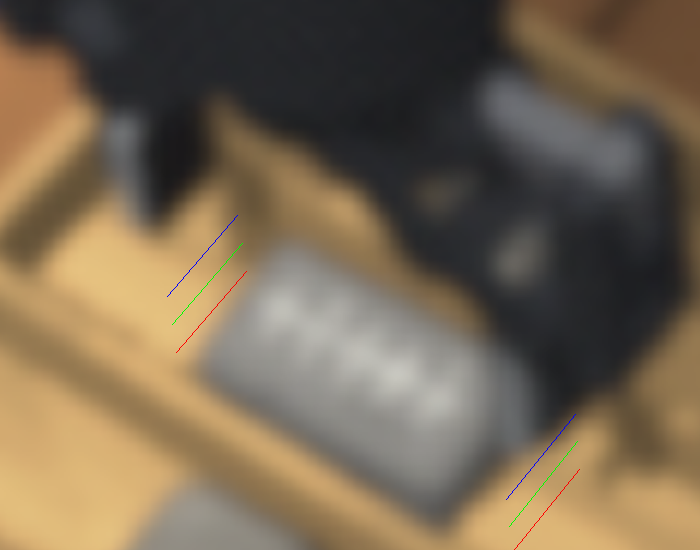

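View pics/z2.png

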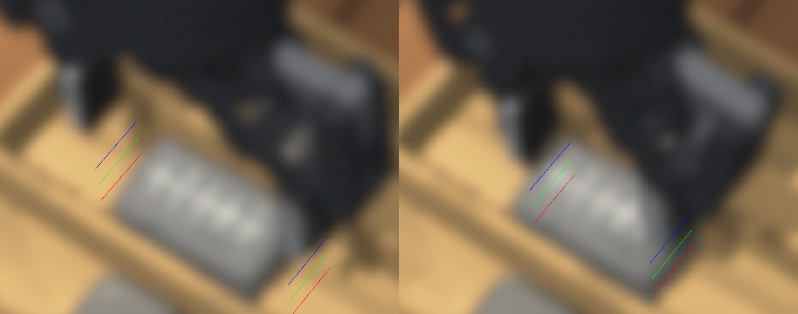

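```bash
python3 -m handwheel '0 0 0 0 0 0 74; 0 0 0 0 0 0 74; 0 0 2 0 0 0 74; 0 0 4 0 0 0 74; 0 0 4 0 0 0 74' ; python3 mv.py
```

```text
clock: 5.32
tcp_pos: [0.5381, 0.2737, 0.0035]
orientation: [3.14, -0.082, -0.0]
contact_force: [-0.3, 0.2, 0.0]
grip_width: 0.0738
t 5.33 tcp [0.5381 0.2737 0.0035] yaw -2.98 tilt [-0. -0. -1.] j7 [-0.19  0.47 -1.01] F [-0.3  0.2  0. ] M [-0.03  0.03  0.01] w 73.8
```

```bash
python3 -m handwheel '0 0 2 0 0 0 70; 0 0 4 0 0 0 70; 0 0 4 0 0 0 70' ; python3 mv.py
python3 - <<'E'
from h import *
from bench import grab_frame
f=grab_frame("side");crop(f,190,240,80,80,8,"side5.png",grid=10)
E
```

```text
clock: 5.7
tcp_pos: [0.5381, 0.2737, -0.0004]
orientation: [3.14, -0.082, -0.0]
contact_force: [-0.2, -0.5, -0.4]
grip_width: 0.07
t 5.7 tcp [ 5.381e-01  2.737e-01 -4.000e-04] yaw -2.98 tilt [-0. -0. -1.] j7 [-0.19  0.47 -1.02] F [-0.2 -0.5 -0.4] M [ 0.03 -0.01 -0.01] w 70.0
```

View pics/side5.png

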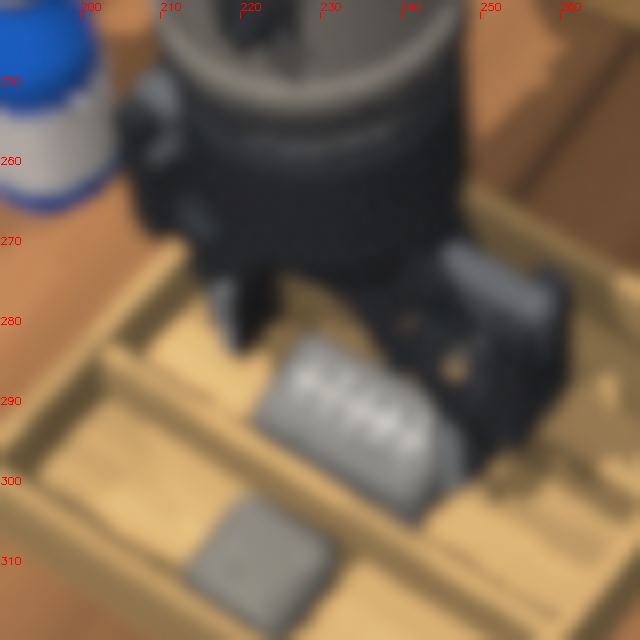

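```bash
python3 -m handwheel '0 0 0 0 0 0 60; 0 0 0 0 0 0 52; 0 0 0 0 0 0 52; 0 0 0 0 0 0 52' 30; python3 mv.py
python3 - <<'E'
from h import *
from bench import grab_frame
f=grab_frame("side");crop(f,190,240,80,80,8,"side6.png",grid=10)
E
```

```text
clock: 6.25
tcp_pos: [0.5382, 0.2738, -0.0002]
orientation: [3.141, -0.082, 0.0]
contact_force: [-0.1, 1.1, -0.7]
grip_width: 0.052
t 6.25 tcp [ 5.382e-01  2.738e-01 -2.000e-04] yaw -2.98 tilt [ 0. -0. -1.] j7 [-0.19  0.47 -1.02] F [-0.1  1.1 -0.7] M [0.01 0.   0.  ] w 52.0
```

View pics/side6.png

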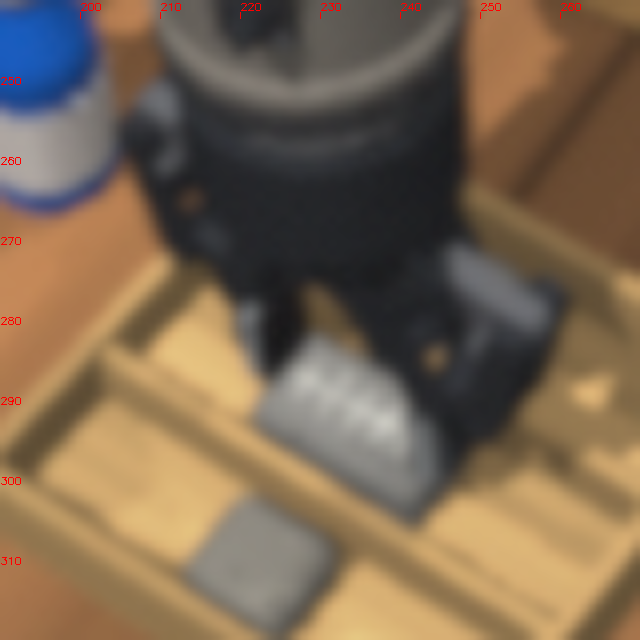

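```bash
python3 -m handwheel '0 0 0 0 0 0 40; 0 0 0 0 0 0 40; 0 0 0 0 0 0 40' 30; python3 mv.py
python3 - <<'E'
from h import *
from bench import grab_frame
f=grab_frame("side");crop(f,190,240,80,80,8,"side7.png",grid=10)
E
```

```text
clock: 6.68
tcp_pos: [0.5388, 0.2746, 0.0012]
orientation: [-3.14, 0.081, -0.002]
contact_force: [-1.9, -1.8, 10.8]
grip_width: 0.0401
t 6.67 tcp [0.5388 0.2746 0.0012] yaw -2.97 tilt [ 0.001  0.001 -1.   ] j7 [-0.19  0.47 -1.02] F [-1.9 -1.8 10.8] M [-0.25  0.65 -0.01] w 40.1
```

View pics/side7.png

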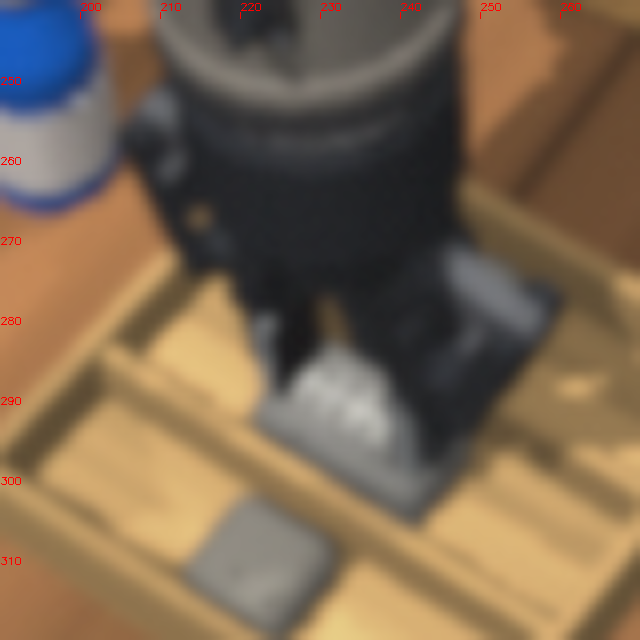

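```bash
python3 -m handwheel '0 0 -3 0 0 0 60; 0 0 -3 0 0 0 74; 0 0 -3 0 0 0 74; 0 0 3 0 0 0 74; 0 0 8 0 0 0 74; 0 0 12 0 0 0 74; 0 0 12 0 0 0 74' 30; python3 mv.py
python3 - <<'E'
from h import *
from bench import grab_frame
f=grab_frame("side");crop(f,190,240,80,80,8,"side8.png",grid=10)
E
```

```text
clock: 7.6
tcp_pos: [0.5378, 0.2737, -0.0128]
orientation: [3.14, -0.082, -0.001]
contact_force: [-0.4, -0.8, 0.5]
grip_width: 0.0742
t 7.6 tcp [ 0.5378  0.2737 -0.0128] yaw -2.98 tilt [-0.001 -0.    -1.   ] j7 [-0.2   0.48 -1.03] F [-0.4 -0.8  0.5] M [ 0.01  0.02 -0.04] w 74.2
```

View pics/side8.png

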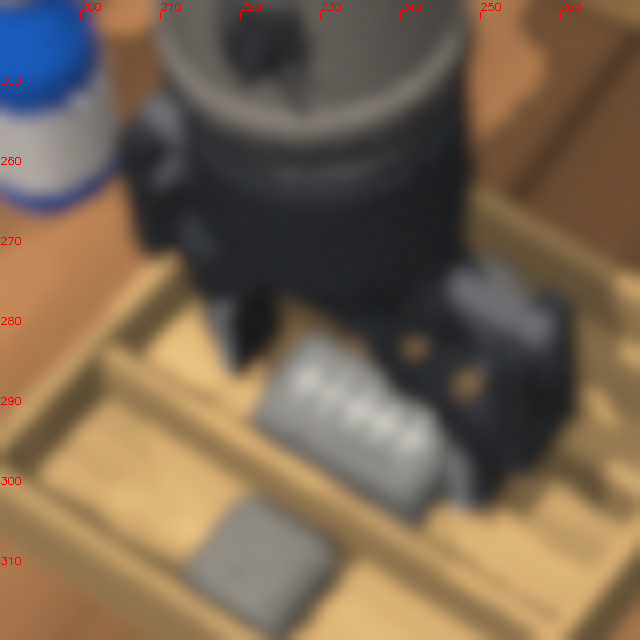

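```bash
python3 -m handwheel '0 0 3 0 0 0 72; 0 0 6 0 0 0 72; 0 0 9 0 0 0 72; 0 0 9 0 0 0 72' 30; python3 mv.py;  python3 -m handwheel '0 0 0 0 0 0 55; 0 0 0 0 0 0 55; 0 0 0 0 0 0 55; 0 0 0 0 0 0 55' 50; python3 mv.py
python3 - <<'E'
from h import *
from bench import grab_frame
f=grab_frame("side");crop(f,190,240,80,80,8,"side9.png",grid=10)
E
```

```text
clock: 8.15
tcp_pos: [0.538, 0.2736, -0.0216]
orientation: [3.14, -0.082, -0.001]
contact_force: [-0.3, -0.1, -0.1]
grip_width: 0.0723
t 8.15 tcp [ 0.538   0.2736 -0.0216] yaw -2.98 tilt [-0. -0. -1.] j7 [-0.21  0.49 -1.03] F [-0.3 -0.1 -0.1] M [-0.03  0.04  0.  ] w 72.3
clock: 8.65
tcp_pos: [0.5384, 0.274, -0.0209]
orientation: [-3.14, 0.082, -0.001]
contact_force: [-1.2, -0.4, 4.7]
grip_width: 0.0587
t 8.65 tcp [ 0.5384  0.274  -0.0209] yaw -2.98 tilt [ 0.001  0.    -1.   ] j7 [-0.21  0.49 -1.03] F [-1.2 -0.4  4.7] M [-0.04  0.21  0.05] w 58.7
```

View pics/side9.png

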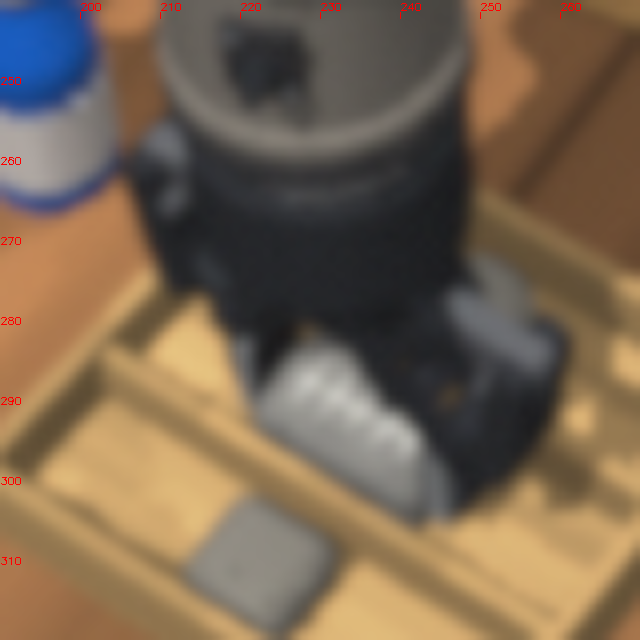

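```bash
python3 -m handwheel '0 0 -10 0 0 0 55; 0 0 -30 0 0 0 55; 0 0 -50 0 0 0 55; 0 0 -80 0 0 0 55;0 0 -80 0 0 0 55' 50; python3 mv.py .523 .037 .06 -93 .523 .037 .0 -93
python3 - <<'E'
from h import *
from bench import grab_frame
f=grab_frame("side");crop(f,190,220,80,100,6,"side10.png",grid=10)
E
```

```text
clock: 9.32
tcp_pos: [0.5402, 0.2751, 0.0624]
orientation: [-3.138, 0.082, -0.008]
contact_force: [0.6, 0.0, -1.7]
grip_width: 0.0592
t 9.32 tcp [0.5402 0.2751 0.0624] yaw -2.99 tilt [ 0.005  0.003 -1.   ] j7 [-0.16  0.41 -0.97] F [ 0.6  0.  -1.7] M [ 0.    0.05 -0.02] w 59.2
shift [ -4.7 238.7   1.7] turn [-0.4 -0.1 90. ]
shift [ -4.7 238.7   1.7] turn [  0.1  -0.4 -90. ]
shift [ -5.1 238.9  61.7] turn [-0.4 -0.1 90. ]
shift [ -5.1 238.9  61.7] turn [  0.1  -0.4 -90. ]
```

View pics/side10.png

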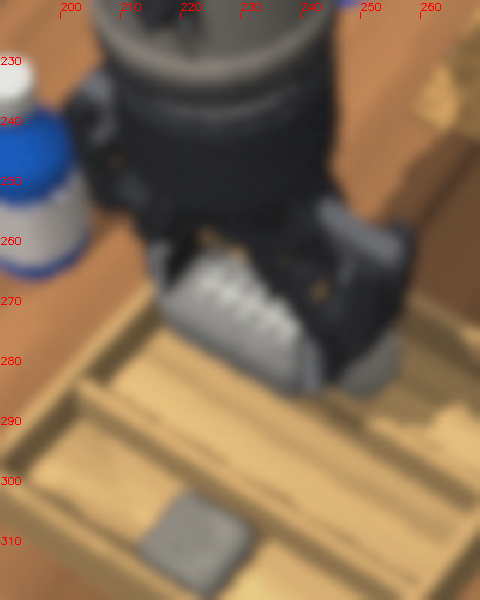

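The stone is out of the lane, held at its ends. Now to the mat with a 90° turn.

```bash
python3 -m handwheel '-5 60 2 0 0 10 55; -5 110 2 0 0 20 55; -5 160 2 0 0 30 55; -5 200 2 0 0 40 55; -5 225 2 0 0 50 55; -5 239 2 0 0 60 55; -5 239 15 0 0 70 55; -5 239 30 0 0 80 55; -5 239 40 0 0 90 55; -5 239 50 0 0 90 55; -5 239 50 0 0 90 55' 50; python3 mv.py .523 .037 -.020 -93
python3 - <<'E'
from h import *
from bench import grab_frame
f=grab_frame("side");crop(f,230,150,100,120,5,"side11.png",grid=10)
E
```

```text
clock: 10.75
tcp_pos: [0.5199, 0.0354, 0.0079]
orientation: [2.166, -2.273, -0.002]
contact_force: [-0.1, 0.0, -1.7]
grip_width: 0.059
t 10.75 tcp [0.5199 0.0354 0.0079] yaw -92.77 tilt [-0.002 -0.    -1.   ] j7 [-0.06  0.14 -1.94] F [-0.1  0.  -1.7] M [0.   0.02 0.  ] w 59.0
shift [-1.8 -3.1 27.8] turn [ 0.1 -0.   0.2]
```

View pics/side11.png

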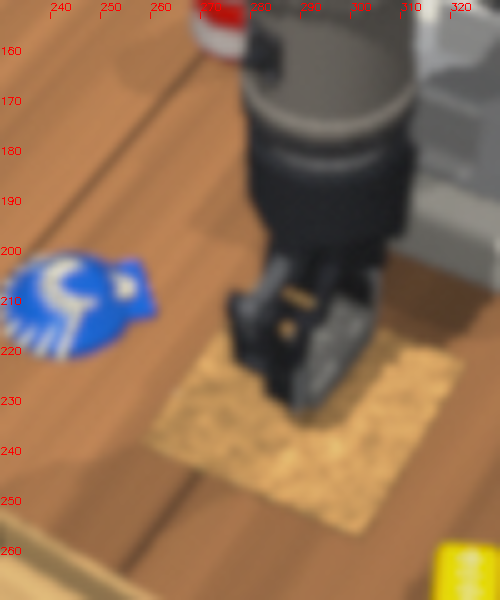

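```bash
python3 -m handwheel '0 0 10 0 0 0 55; 0 0 18 0 0 0 55; 0 0 24 0 0 0 55; 0 0 27 0 0 0 55; 0 0 27 0 0 0 55'; python3 mv.py
```

```text
clock: 11.42
tcp_pos: [0.5207, 0.0354, -0.0185]
orientation: [2.163, -2.278, -0.0]
contact_force: [-0.5, -0.4, -0.5]
grip_width: 0.059
t 11.43 tcp [ 0.5207  0.0354 -0.0185] yaw -92.97 tilt [-0. -0. -1.] j7 [-0.07  0.16 -1.95] F [-0.5 -0.4 -0.5] M [0.   0.06 0.02] w 59.0
```

```bash
python3 -m handwheel '0 0 1.5 0 0 0 55; 0 0 2.5 0 0 0 55; 0 0 2.5 0 0 0 55'; python3 mv.py
```

```text
clock: 11.8
tcp_pos: [0.5208, 0.0354, -0.0207]
orientation: [-2.163, 2.278, -0.0]
contact_force: [-0.6, 0.4, -1.1]
grip_width: 0.0591
t 11.8 tcp [ 0.5208  0.0354 -0.0207] yaw -92.98 tilt [ 0. -0. -1.] j7 [-0.07  0.16 -1.95] F [-0.6  0.4 -1.1] M [-0.02 -0.01 -0.02] w 59.1
```

```bash
python3 -m handwheel '0 0 1 0 0 0 55; 0 0 1.5 0 0 0 55; 0 0 1.5 0 0 0 55'; python3 mv.py
```

```text
clock: 12.18
tcp_pos: [0.5209, 0.0354, -0.0219]
orientation: [-2.163, 2.278, -0.0]
contact_force: [-1.0, -0.6, 4.3]
grip_width: 0.0594
t 12.18 tcp [ 0.5209  0.0354 -0.0219] yaw -92.98 tilt [ 0. -0. -1.] j7 [-0.07  0.16 -1.95] F [-1.  -0.6  4.3] M [-0.01  0.35  0.05] w 59.4
```

```bash
python3 -m handwheel '0 0 0 0 0 0 70; 0 0 0 0 0 0 72; 0 0 -15 0 0 0 72; 0 0 -40 0 0 -2 70; 0 0 -60 0 0 -12 60; 0 0 -60 0 0 -22 60; 0 0 -60 0 0 -32 60;0 0 -60 0 0 -42 60;0 0 -60 0 0 -52 60;0 0 -60 0 0 -62 60;0 0 -60 0 0 -72 60;0 0 -60 0 0 -82 60'; python3 mv.py .521 .0354 .0 -3
python3 - <<'E'
from h import *
from bench import grab_frame
f=grab_frame("side");crop(f,230,150,100,120,5,"side12.png",grid=10);pickle.dump(f,open("side12.pkl","wb"))
f=grab_frame("top");crop(f,250,190,70,70,6,"top12.png",grid=10)
E
```

```text
clock: 13.68
tcp_pos: [0.5212, 0.0351, 0.0388]
orientation: [3.127, -0.292, 0.002]
contact_force: [0.4, -0.0, 0.5]
grip_width: 0.06
t 13.68 tcp [0.5212 0.0351 0.0388] yaw -10.66 tilt [ 0.001 -0.001 -1.   ] j7 [ 0.24  0.39 -0.73] F [ 0.4 -0.   0.5] M [ 0.03 -0.    0.  ] w 60.0
shift [-0.3 -0.3 38.8] turn [ 0.  -0.1 -7.7]
```

View pics/side12.png

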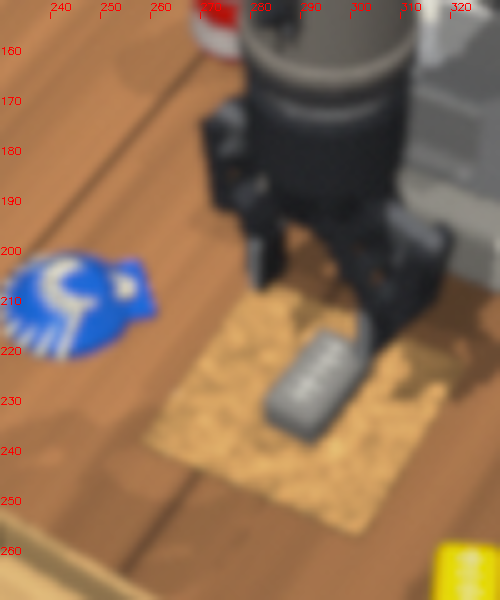

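View pics/top12.png

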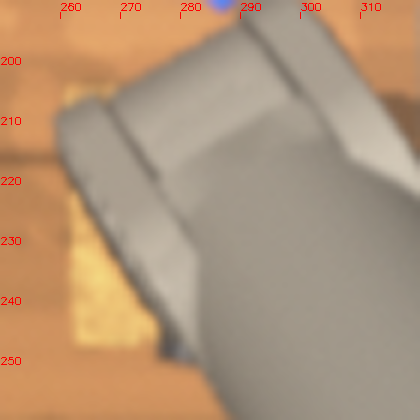

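```bash
python3 - <<'E'
from h import *
f=load("side12")
L=[]
for z in(.004,.028): L.append((box(.521,.0354,np.radians(-93),z,z,.06,.034)[0],(0,0,255) if z<.01 else (0,255,0)))
crop(f,255,195,60,55,10,"z5.png",L)
E
```

```text
(no output)
```

View pics/z5.png

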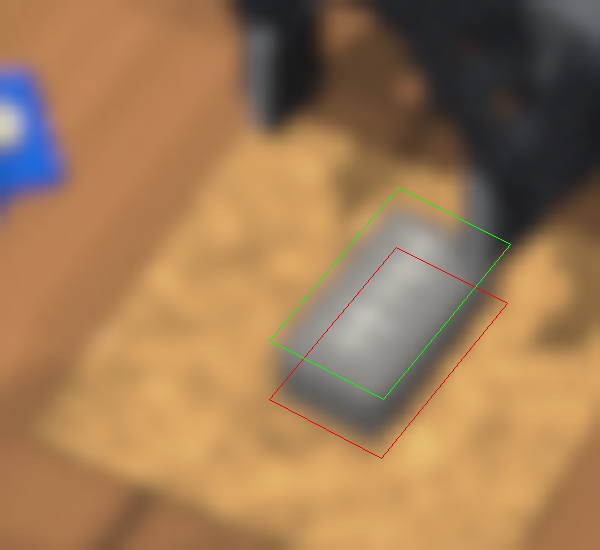

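```bash
python3 -m handwheel '0 0 20 0 0 -8 60; 0 0 38 0 0 -8 60; 0 0 48 0 0 -8 60; 0 0 54 0 0 -8 60; 0 0 57 0 0 -8 60; 0 0 57 0 0 -8 60' 40; python3 mv.py; python3 -m handwheel '0 0 0 0 0 0 45; 0 0 0 0 0 0 30; 0 0 0 0 0 0 30; 0 0 0 0 0 0 30; 0 0 0 0 0 0 30' 40; python3 mv.py
```

```text
clock: 14.52
tcp_pos: [0.5209, 0.0355, -0.0192]
orientation: [3.14, -0.082, 0.0]
contact_force: [-0.0, -0.4, 0.0]
grip_width: 0.0598
t 14.53 tcp [ 0.5209  0.0355 -0.0192] yaw -3.0 tilt [ 0. -0. -1.] j7 [ 0.21  0.5  -0.69] F [-0.  -0.4  0. ] M [ 0.   -0.04  0.03] w 59.8
clock: 15.15
tcp_pos: [0.5212, 0.0354, -0.0187]
orientation: [3.14, -0.082, 0.001]
contact_force: [-0.8, -0.4, 5.2]
grip_width: 0.033
t 15.15 tcp [ 0.5212  0.0354 -0.0187] yaw -2.99 tilt [ 0.001 -0.    -1.   ] j7 [ 0.21  0.5  -0.69] F [-0.8 -0.4  5.2] M [-0.03  0.21  0.05] w 33.0
```

```bash
python3 -m handwheel '0 0 -10 0 0 0 30; 0 0 -40 0 0 0 30; 0 0 -70 0 0 0 30; 0 0 -105 0 0 0 30; 0 0 -105 0 0 0 30' 40; python3 mv.py .542 -.1483 .085 2.2
python3 - <<'E'
from h import *
t=load("top0");s=load("side0");dr=np.load("fit.npy")[1]
L=[]
c,q=np.cos(dr[2]),np.sin(dr[2]);M=np.array([[c,q],[-q,c]])
for y0,y1 in((.021-.003,.021),(.089,.092)):
  for z,col in((.085,(0,255,0)),(.047,(0,0,255))):
    b=np.array([[.029,y0],[.029,y1],[-.029,y1],[-.029,y0],[.029,y0]])@M+dr[:2];L.append((np.c_[b,np.full(5,z)],col))
b=np.array([[.02,.0],[-.02,0]])
crop(t,325,200,55,40,12,"r1.png",L);crop(s,295,140,55,50,12,"r2.png",L)
E
```

```text
clock: 15.78
tcp_pos: [0.5227, 0.0357, 0.0885]
orientation: [-3.14, 0.082, -0.008]
contact_force: [0.2, -0.1, -1.2]
grip_width: 0.0331
t 15.78 tcp [0.5227 0.0357 0.0885] yaw -3.0 tilt [ 0.005  0.    -1.   ] j7 [ 0.31  0.35 -0.56] F [ 0.2 -0.1 -1.2] M [ 0.02 -0.03  0.03] w 33.1
shift [ 28.9 182.7   3.6] turn [-0.  -0.3 -5.2]
```

View pics/r1.png

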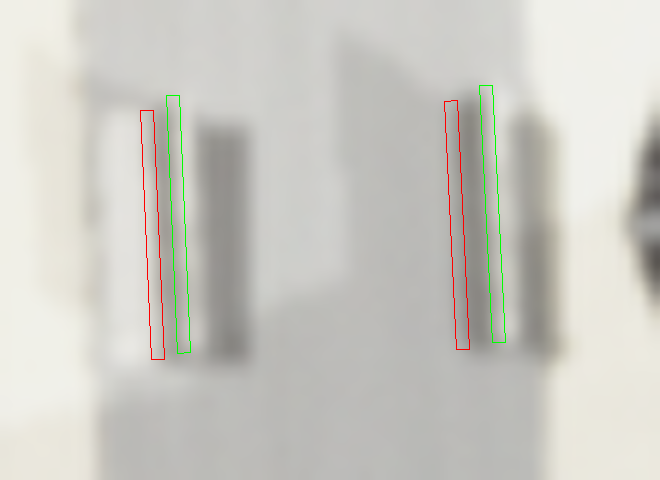

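View pics/r2.png

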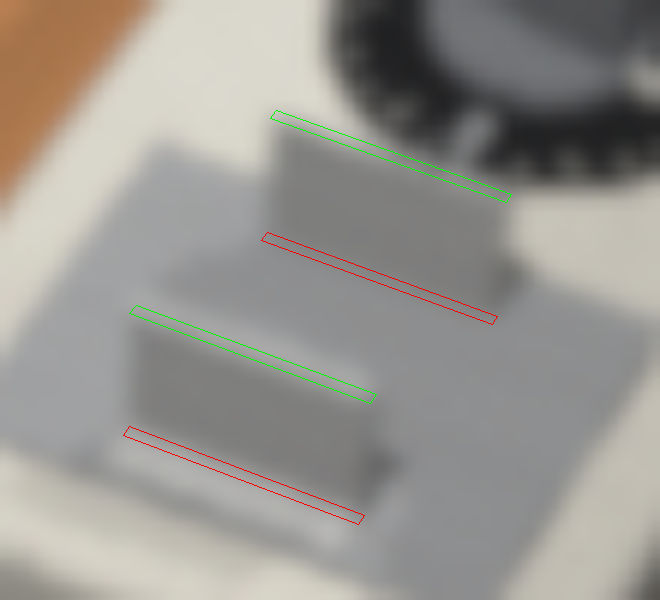

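```bash
python3 -m handwheel '10 60 3 0 0 -5 30; 20 110 3 0 0 -5 30; 28 150 3 0 0 -5 30; 28 175 3 0 0 -5 30; 28 184 3 0 0 -5 30; 28 184 3 0 0 -5 30;28 184 3 0 0 -5 30' 40; python3 mv.py .541 -.15 .075 2.2
python3 - <<'E'
from h import *
from bench import grab_frame
f=grab_frame("side");crop(f,280,90,90,110,6,"side13.png",grid=10);pickle.dump(f,open("side13.pkl","wb"))
f=grab_frame("top");crop(f,310,170,120,90,6,"top13.png",grid=10);pickle.dump(f,open("top13.pkl","wb"))
E
```

```text
clock: 16.65
tcp_pos: [0.5393, -0.148, 0.0827]
orientation: [-3.14, -0.059, 0.0]
contact_force: [1.4, 1.0, -1.2]
grip_width: 0.0329
t 16.65 tcp [ 0.5393 -0.148   0.0827] yaw 2.15 tilt [-0.     0.001 -1.   ] j7 [ 0.61  0.37 -0.13] F [ 1.4  1.  -1.2] M [ 0.    0.02 -0.07] w 32.9
shift [1.7 2.1 7.7] turn [-0.  -0.  -0.1]
```

View pics/side13.png

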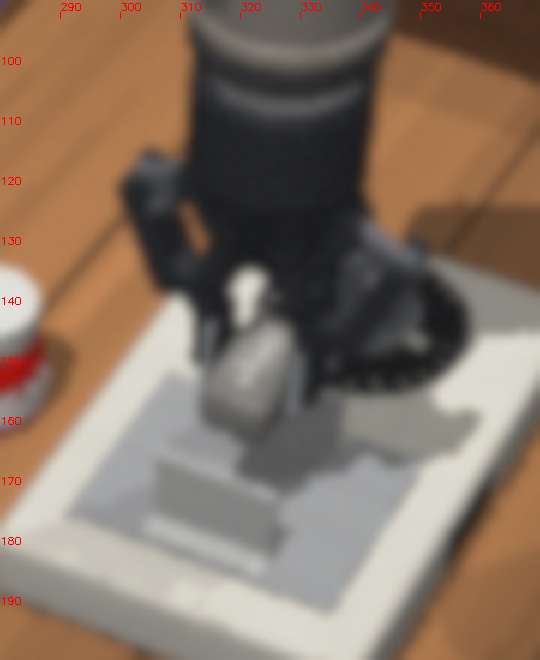

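View pics/top13.png

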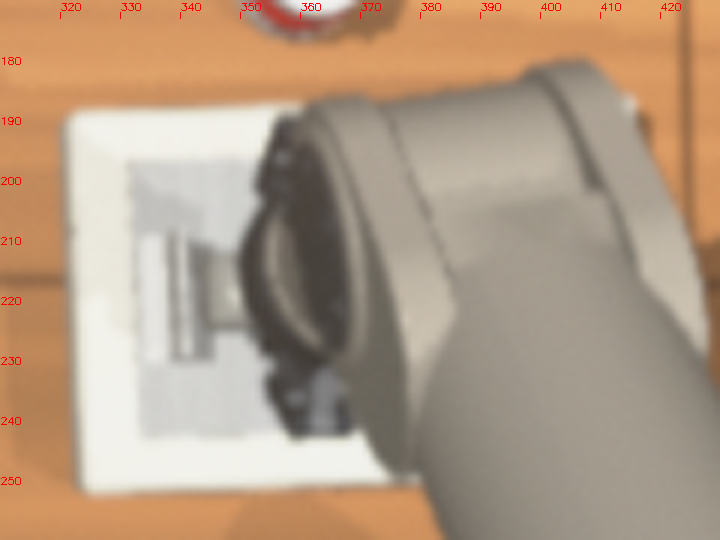

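```bash
python3 - <<'E'
from h import *
f=load("top13");s=load("side13");L=[]
for z,c in((.106,(0,0,255)),(.13,(0,255,0))): L.append((box(.5393,-.148,np.radians(92.15),z,z,.06,.034)[0],c))
crop(f,320,195,50,45,12,"r3.png",L);crop(s,290,130,60,55,12,"r4.png",L)
E
```

```text
(no output)
```

View pics/r3.png

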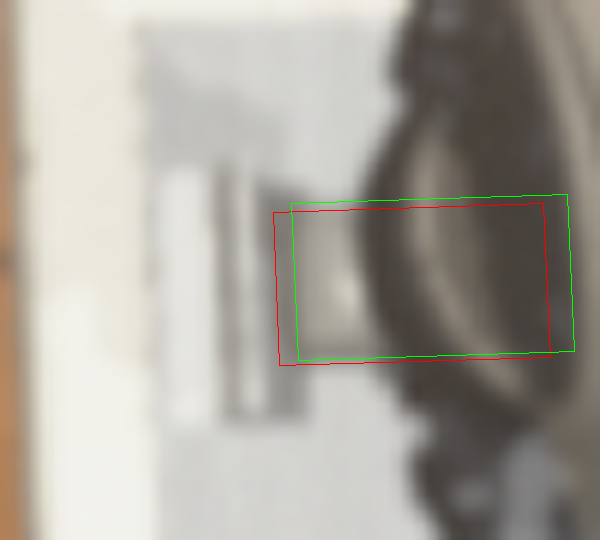

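View pics/r4.png

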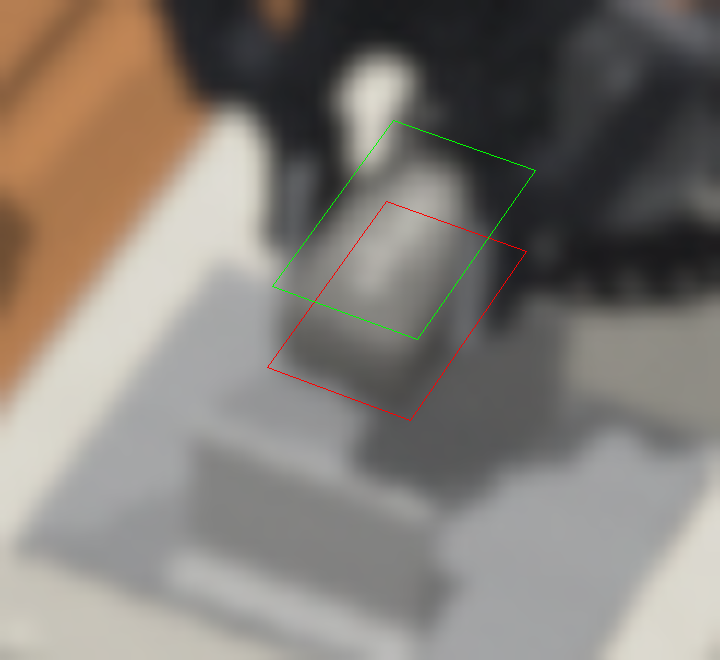

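```bash
python3 -m handwheel '1 1.5 3 0 0 0 30; 1 1.5 3 0 0 0 30; 1 1.5 12 0 0 0 30; 1 1.5 18 0 0 0 30; 1 1.5 18 0 0 0 30'; python3 mv.py .541 -.15 .026 2.2
python3 - <<'E'
from h import *
from bench import grab_frame
f=grab_frame("side");crop(f,290,130,60,55,12,"side14.png",grid=10)
f=grab_frame("top");crop(f,320,195,50,45,12,"top14.png",grid=10)
E
```

```text
clock: 17.38
tcp_pos: [0.5396, -0.1511, 0.0639]
orientation: [-3.141, -0.056, 0.002]
contact_force: [-0.1, -0.1, -1.2]
grip_width: 0.0333
t 17.38 tcp [ 0.5396 -0.1511  0.0639] yaw 2.03 tilt [-0.002  0.    -1.   ] j7 [ 0.6   0.39 -0.14] F [-0.1 -0.1 -1.2] M [-0.01 -0.03  0.04] w 33.3
shift [ 1.5 -1.1 37.9] turn [-0.   0.1 -0.2]
```

View pics/side14.png

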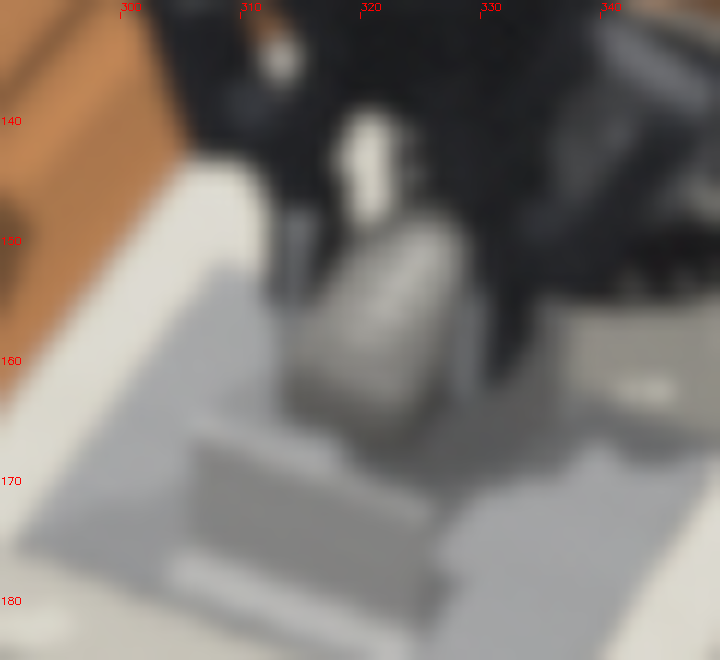

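View pics/top14.png

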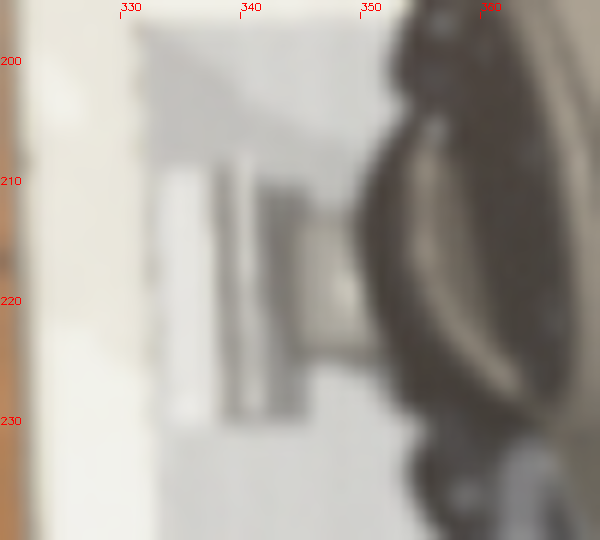

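```bash
python3 - <<'E'
from h import *
f=load("top0")
for x,z in((245,.085),(258,.085),(302,.099),(302,.092)): print(x,z,unproj(f,[[320+x/12-.5,195+285/12]],z)[0].round(4))
# right reflector from r1 crop (325,200,s12): top edge centre ~505 at row 225
for x in(497,505,515): print(unproj(f,[[325+x/12-.5,200+225/12]],.085)[0].round(4))
for x in(190,):print(unproj(f,[[325+x/12-.5,200+225/12]],.085)[0].round(4))
E
```

```text
245 0.085 [ 0.539  -0.1144  0.085 ]
258 0.085 [ 0.539  -0.1173  0.085 ]
302 0.099 [ 0.5382 -0.1248  0.099 ]
302 0.092 [ 0.5386 -0.126   0.092 ]
[ 0.5394 -0.1848  0.085 ]
[ 0.5395 -0.1866  0.085 ]
[ 0.5395 -0.1889  0.085 ]
[ 0.539  -0.1155  0.085 ]
```

```bash
python3 -m handwheel '0.5 -2 0 0 0 0 30; 0.5 -2 6 0 0 0 30; 0.5 -2 12 0 0 0 30; 0.5 -2 18 0 0 0 30; 0.5 -2 18 0 0 0 30'; python3 mv.py .541 -.149 .026 2.2
python3 - <<'E'
from h import *
from bench import grab_frame
f=grab_frame("side");crop(f,290,130,60,55,12,"side15.png",grid=10)
f=grab_frame("top");crop(f,320,195,50,45,12,"top15.png",grid=10)
E
```

```text
clock: 18.1
tcp_pos: [0.5401, -0.1492, 0.046]
orientation: [-3.141, -0.055, 0.002]
contact_force: [-0.9, 0.2, -0.7]
grip_width: 0.0333
t 18.1 tcp [ 0.5401 -0.1492  0.046 ] yaw 2.02 tilt [-0.001  0.    -1.   ] j7 [ 0.59  0.41 -0.16] F [-0.9  0.2 -0.7] M [-0.01 -0.04 -0.02] w 33.3
shift [ 0.9 -0.1 20. ] turn [-0.   0.1 -0.2]
```

View pics/side15.png

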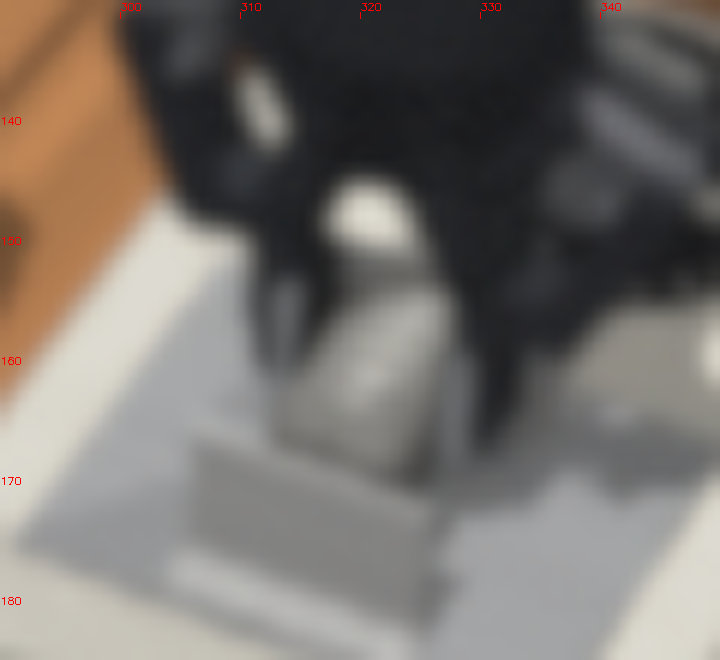

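View pics/top15.png

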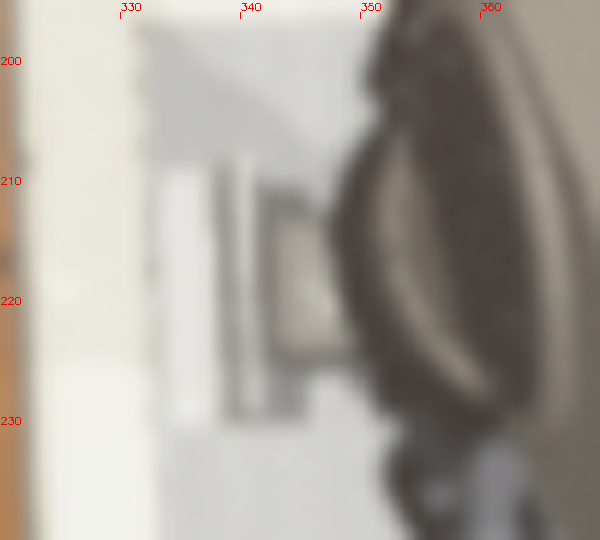

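```bash
python3 -m handwheel '0.5 0 6 0 0 0 30; 0.5 0 12 0 0 0 30; 0.5 0 17 0 0 0 30; 0.5 0 19 0 0 0 30; 0.5 0 19 0 0 0 30'; python3 mv.py; python3 -m handwheel '0 0 1 0 0 0 30; 0 0 2 0 0 0 30; 0 0 2 0 0 0 30'; python3 mv.py
```

```text
clock: 18.82
tcp_pos: [0.5411, -0.1492, 0.0276]
orientation: [-3.141, -0.056, 0.0]
contact_force: [0.1, -0.6, -0.9]
grip_width: 0.0336
t 18.82 tcp [ 0.5411 -0.1492  0.0276] yaw 2.03 tilt [-0.  0. -1.] j7 [ 0.57  0.43 -0.18] F [ 0.1 -0.6 -0.9] M [ 0.   -0.01 -0.01] w 33.6
clock: 19.2
tcp_pos: [0.5412, -0.1493, 0.0258]
orientation: [3.141, 0.055, 0.0]
contact_force: [-0.4, 0.2, -1.8]
grip_width: 0.0334
t 19.2 tcp [ 0.5412 -0.1493  0.0258] yaw 2.02 tilt [ 0. -0. -1.] j7 [ 0.57  0.43 -0.18] F [-0.4  0.2 -1.8] M [-0.02  0.   -0.02] w 33.4
```

```bash
python3 -m handwheel '0 0 0.5 0 0 0 30; 0 0 1 0 0 0 30; 0 0 1 0 0 0 30'; python3 mv.py;  python3 -m handwheel '0 0 0.5 0 0 0 30; 0 0 1 0 0 0 30; 0 0 1 0 0 0 30'; python3 mv.py
```

```text
clock: 19.58
tcp_pos: [0.5411, -0.1492, 0.0247]
orientation: [3.141, 0.055, -0.0]
contact_force: [-0.1, -0.1, -1.5]
grip_width: 0.033
t 19.57 tcp [ 0.5411 -0.1492  0.0247] yaw 2.02 tilt [-0. -0. -1.] j7 [ 0.57  0.44 -0.18] F [-0.1 -0.1 -1.5] M [ 0.07  0.03 -0.03] w 33.0
clock: 19.95
tcp_pos: [0.5412, -0.1493, 0.0243]
orientation: [3.141, 0.055, 0.0]
contact_force: [-2.7, 0.3, 5.4]
grip_width: 0.0334
t 19.95 tcp [ 0.5412 -0.1493  0.0243] yaw 2.02 tilt [ 0. -0. -1.] j7 [ 0.57  0.44 -0.19] F [-2.7  0.3  5.4] M [ 0.06  0.51 -0.03] w 33.4
```

```bash
python3 -m handwheel '0 0 0 0 0 0 38; 0 0 0 0 0 0 48; 0 0 0 0 0 0 58; 0 0 0 0 0 0 58; 0 0 -8 0 0 0 58; 0 0 -25 0 0 0 58; 0 0 -60 0 0 0 58; 0 0 -100 0 0 0 50; 0 0 -100 0 0 0 50'; python3 mv.py .546 -.275 .1 -80
python3 - <<'E'
from h import *
from bench import grab_frame
f=grab_frame("side");crop(f,270,115,120,100,6,"side16.png",grid=10)
f=grab_frame("top");crop(f,320,195,50,45,12,"top16.png",grid=10)
E
```

```text
clock: 21.08
tcp_pos: [0.544, -0.1495, 0.1283]
orientation: [3.139, 0.055, 0.011]
contact_force: [0.2, -0.8, -0.3]
grip_width: 0.05
t 21.07 tcp [ 0.544  -0.1495  0.1283] yaw 2.02 tilt [ 0.007 -0.002 -1.   ] j7 [ 0.64  0.32 -0.09] F [ 0.2 -0.8 -0.3] M [ 0.02 -0.01 -0.01] w 50.0
shift [ -2.6 125.5  28.5] turn [-0.2 -0.4 82. ]
```

View pics/side16.png

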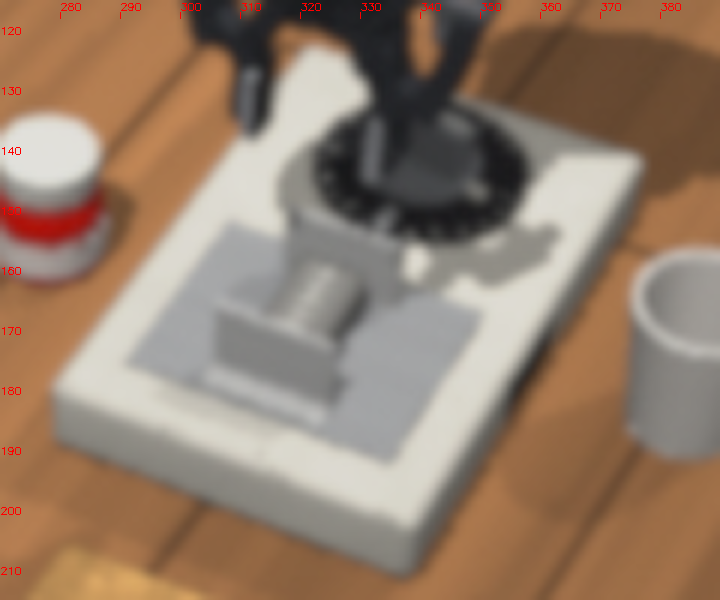

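View pics/top16.png

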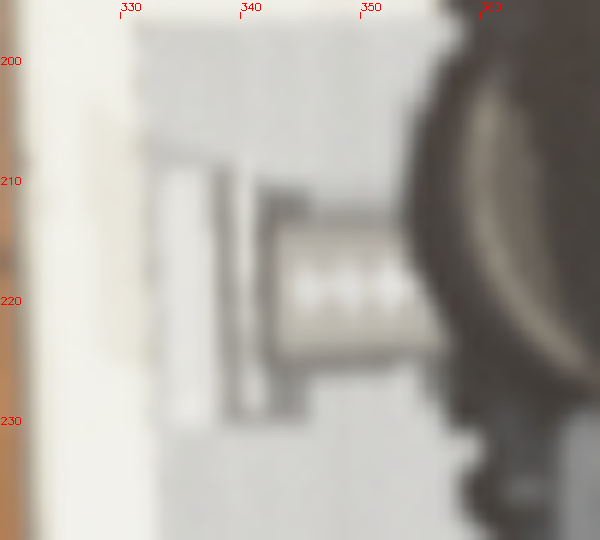

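```bash
python3 - <<'E'
from h import *
t=load("top0");s=load("side0")
crop(t,370,190,55,55,11,"b1.png");crop(s,315,120,55,45,13,"b2.png")
E
```

```text
(no output)
```

View pics/b1.png

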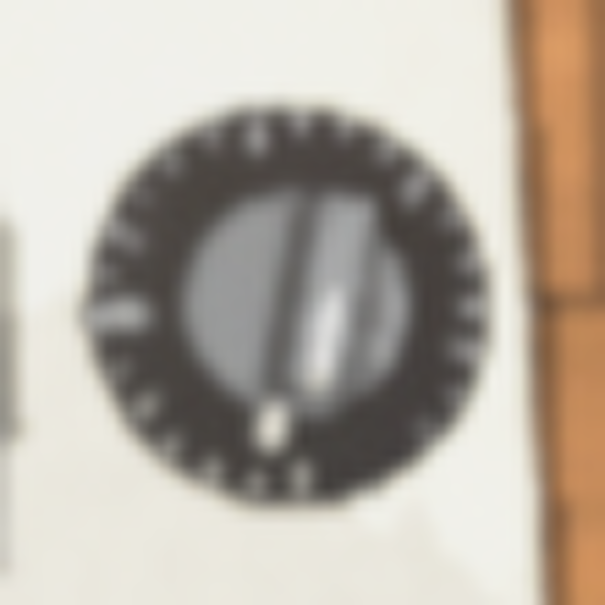

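View pics/b2.png

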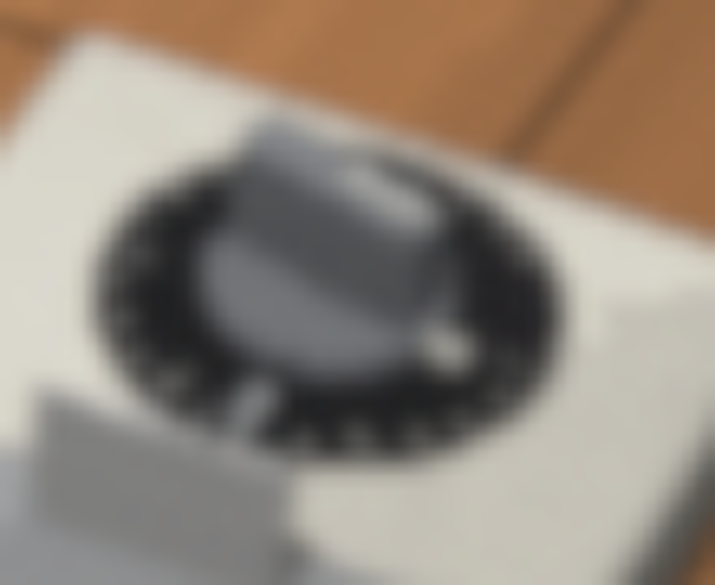

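```bash
python3 mv.py .5455 -.276 .1 80; python3 -m handwheel '0 30 0 0 0 -10 40; 0 70 0 0 0 -20 40; 0 110 10 0 0 -30 40; -3 127 20 0 0 -40 40; -3 127 28 0 0 -50 40; -3 127 28 0 0 -60 40; -3 127 28 0 0 -70 40; -3 127 28 0 0 -78 40; -3 127 28 0 0 -78 40; -3 127 28 0 0 -78 40' 20; python3 mv.py .5455 -.276 .036 80
python3 - <<'E'
from h import *
from bench import grab_frame
f=grab_frame("side");crop(f,290,75,100,100,6,"side17.png",grid=10)
f=grab_frame("top");crop(f,310,170,120,90,6,"top17.png",grid=10)
E
```

```text
t 21.18 tcp [ 0.5414 -0.1495  0.1248] yaw 2.01 tilt [ 0.001 -0.001 -1.   ] j7 [ 0.64  0.32 -0.09] F [ 0.2  0.2 -0.8] M [ 0.03  0.   -0.02] w 50.3
shift [ -0.4 126.6  24.9] turn [  0.1  -0.  -78. ]
clock: 22.42
tcp_pos: [0.5422, -0.2761, 0.0952]
orientation: [-2.408, -2.016, 0.0]
contact_force: [-0.4, -0.8, -0.4]
grip_width: 0.0401
t 22.43 tcp [ 0.5422 -0.2761  0.0952] yaw 79.87 tilt [-0.001  0.001 -1.   ] j7 [0.98 0.57 1.3 ] F [-0.4 -0.8 -0.4] M [-0.01  0.02 -0.09] w 40.1
shift [ 0.7  3.3 59.2] turn [-0.1 -0.  -0.1]
```

View pics/side17.png

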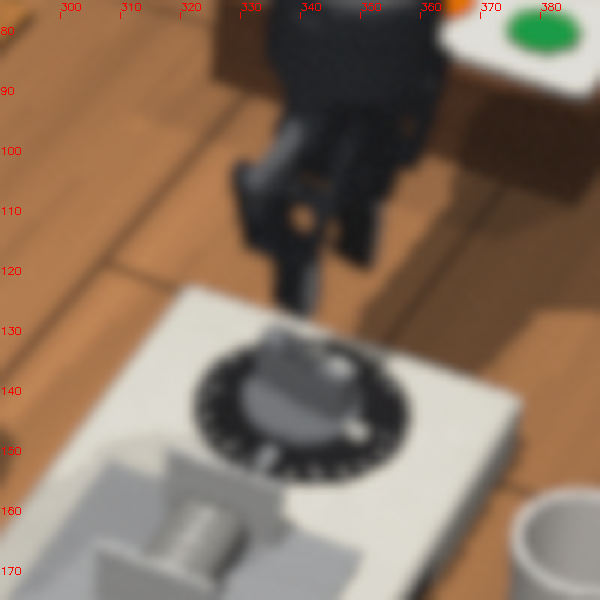

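View pics/top17.png

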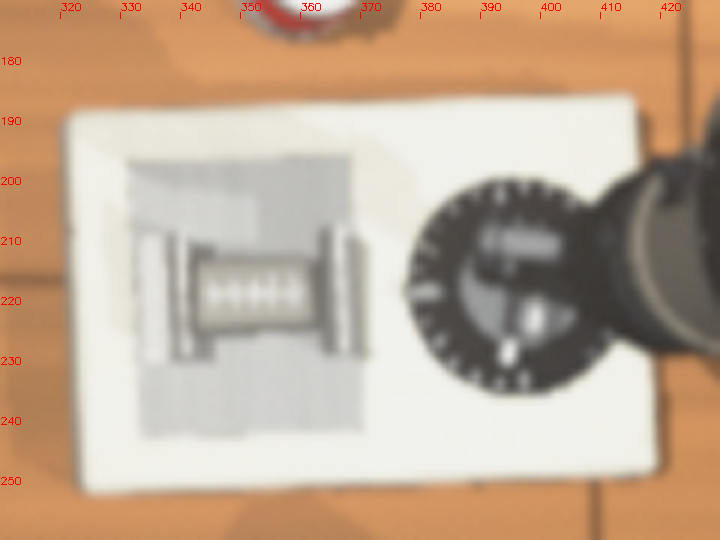

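```bash
python3 -m handwheel '0.7 3 10 0 0 0 40; 0.7 3 20 0 0 0 40; 0.7 3 30 0 0 0 40; 0.7 3 35 0 0 0 40; 0.7 3 35 0 0 0 40' 20; python3 mv.py .5455 -.276 .037 80
python3 - <<'E'
from h import *
from bench import grab_frame
f=grab_frame("side");crop(f,305,95,70,70,9,"side18.png",grid=10)
E
```

```text
clock: 23.15
tcp_pos: [0.5454, -0.276, 0.0602]
orientation: [-2.406, -2.019, 0.0]
contact_force: [-0.2, -0.1, 0.5]
grip_width: 0.04
t 23.15 tcp [ 0.5454 -0.276   0.0602] yaw 80.02 tilt [-0.001  0.    -1.   ] j7 [0.96 0.61 1.27] F [-0.2 -0.1  0.5] M [ 0.    0.01 -0.03] w 40.0
shift [-0.   0.1 23.2] turn [-0. -0.  0.]
```

View pics/side18.png

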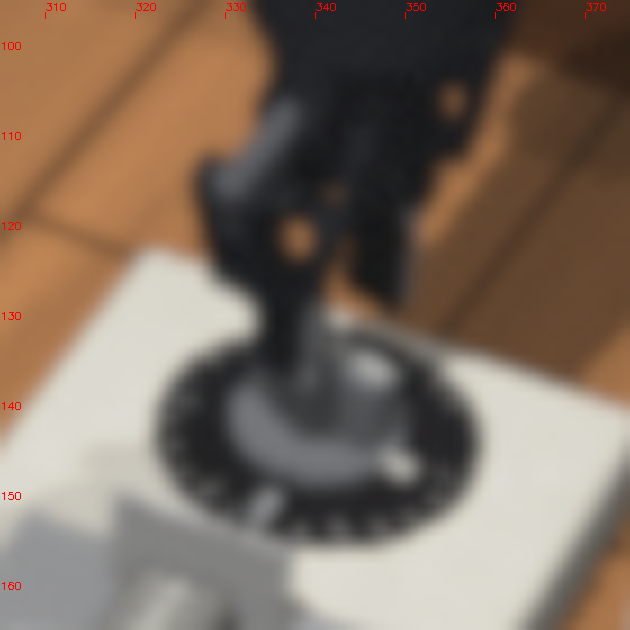

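```bash
python3 -m handwheel '0 0 5 0 0 0 40; 0 0 10 0 0 0 40; 0 0 10 0 0 0 40' 20; python3 mv.py; python3 -m handwheel '0 0 5 0 0 0 40; 0 0 10 0 0 0 40; 0 0 12 0 0 0 40;0 0 12 0 0 0 40' 20; python3 mv.py
```

```text
clock: 23.58
tcp_pos: [0.5453, -0.2761, 0.0503]
orientation: [-2.406, -2.019, 0.001]
contact_force: [0.2, 0.3, -0.2]
grip_width: 0.0401
t 23.57 tcp [ 0.5453 -0.2761  0.0503] yaw 80.02 tilt [-0.001  0.    -1.   ] j7 [0.95 0.63 1.26] F [ 0.2  0.3 -0.2] M [ 0.04 -0.02  0.  ] w 40.1
clock: 24.08
tcp_pos: [0.5456, -0.276, 0.0385]
orientation: [-2.406, -2.02, 0.0]
contact_force: [-0.4, 0.3, -0.0]
grip_width: 0.0402
t 24.07 tcp [ 0.5456 -0.276   0.0385] yaw 80.02 tilt [-0.  0. -1.] j7 [0.94 0.64 1.25] F [-0.4  0.3 -0. ] M [-0.03 -0.01 -0.01] w 40.2
```

Clear. Tips should be about 66 mm up, around the bar. Closing with 20 N.

```bash
python3 -m handwheel '0 0 0 0 0 0 24; 0 0 0 0 0 0 16; 0 0 0 0 0 0 12; 0 0 0 0 0 0 12; 0 0 0 0 0 0 12' 25; python3 mv.py
python3 - <<'E'
from h import *
from bench import grab_frame
f=grab_frame("side");crop(f,305,95,70,70,9,"side19.png",grid=10)
E
```

```text
clock: 24.7
tcp_pos: [0.5458, -0.2771, 0.0391]
orientation: [2.406, 2.018, -0.001]
contact_force: [-1.3, -4.1, 3.2]
grip_width: 0.0134
t 24.7 tcp [ 0.5458 -0.2771  0.0391] yaw 79.98 tilt [ 0.    -0.001 -1.   ] j7 [0.94 0.64 1.25] F [-1.3 -4.1  3.2] M [-0.89  0.14  0.03] w 13.4
```

View pics/side19.png

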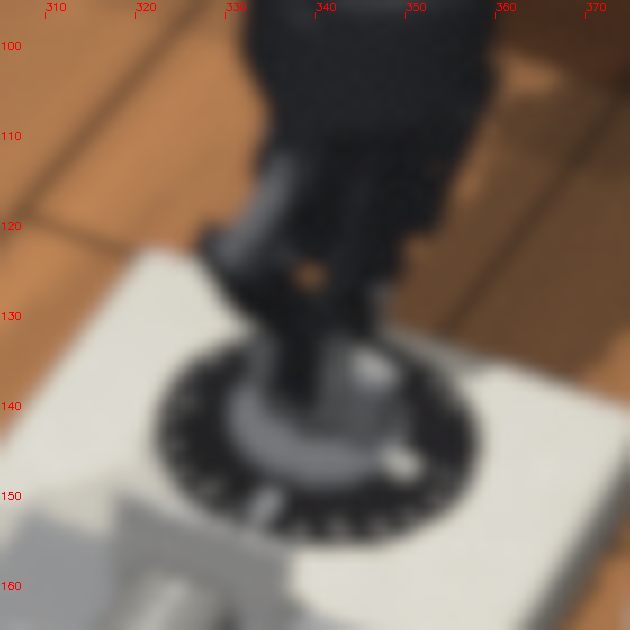

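```bash
python3 -m handwheel '-1 0 0 0 0 0 10; -1 0 0 0 0 0 10' 40; python3 mv.py;  python3 -m handwheel '0 0 0 0 0 5 10; 0 0 0 0 0 10 10; 0 0 0 0 0 15 10; 0 0 0 0 0 20 10; 0 0 0 0 0 20 10' 40; python3 mv.py
```

```text
clock: 25.0
tcp_pos: [0.5458, -0.2771, 0.0391]
orientation: [2.406, 2.02, 0.0]
contact_force: [-0.6, -5.0, 4.6]
grip_width: 0.0129
t 25.0 tcp [ 0.5458 -0.2771  0.0391] yaw 80.02 tilt [ 0.001 -0.    -1.   ] j7 [0.94 0.64 1.25] F [-0.6 -5.   4.6] M [-0.67  0.23 -0.02] w 12.9
clock: 25.62
tcp_pos: [0.546, -0.2768, 0.0391]
orientation: [2.719, 1.572, 0.001]
contact_force: [-0.6, -2.4, 5.7]
grip_width: 0.0131
t 25.62 tcp [ 0.546  -0.2768  0.0391] yaw 60.08 tilt [ 0.001 -0.    -1.   ] j7 [0.89 0.58 0.95] F [-0.6 -2.4  5.7] M [-0.53  0.13 -0.05] w 13.1
```

```bash
python3 -m handwheel '0 0 0 0 0 8 10; 0 0 0 0 0 16 10; 0 0 0 0 0 24 10; 0 0 0 0 0 32 10; 0 0 0 0 0 40 10; 0 0 0 0 0 48 10;0 0 0 0 0 50 10;0 0 0 0 0 50 10' 40; python3 mv.py
python3 - <<'E'
from h import *
from bench import grab_frame
f=grab_frame("side");crop(f,305,95,70,70,9,"side20.png",grid=10)
f=grab_frame("top");crop(f,365,185,60,60,10,"top20.png",grid=10)
E
```

```text
clock: 26.62
tcp_pos: [0.5466, -0.2764, 0.0391]
orientation: [-3.129, -0.28, -0.003]
contact_force: [1.5, -0.6, 5.0]
grip_width: 0.0134
t 26.62 tcp [ 0.5466 -0.2764  0.0391] yaw 10.21 tilt [ 0.002  0.    -1.   ] j7 [0.76 0.42 0.2 ] F [ 1.5 -0.6  5. ] M [-0.07 -0.55 -0.01] w 13.4
```

View pics/side20.png

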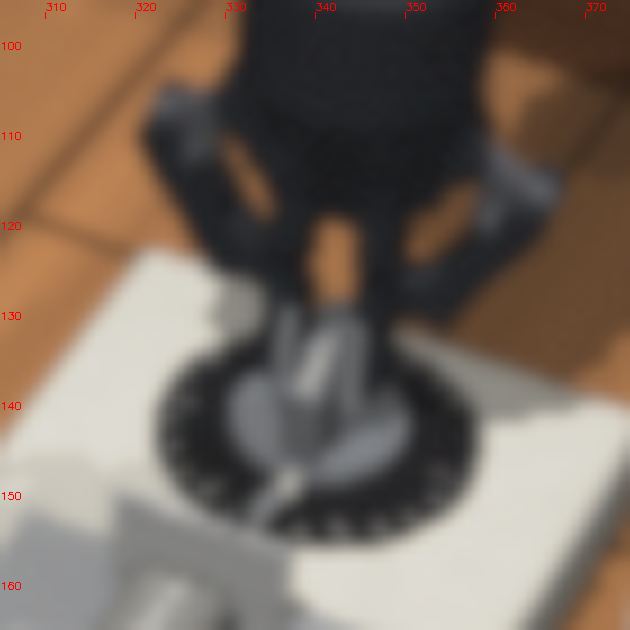

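View pics/top20.png

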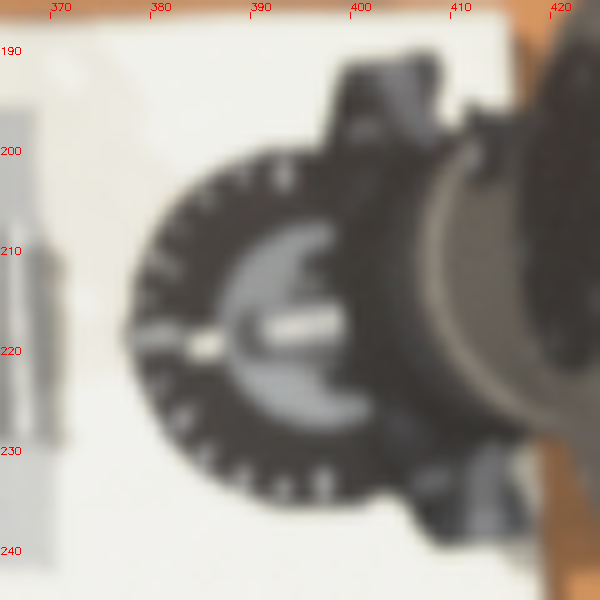

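```bash
python3 -m handwheel '0 0 0 0 0 4 10; 0 0 0 0 0 7 10; 0 0 0 0 0 7 10;0 0 0 0 0 7 10' 40; python3 mv.py
python3 - <<'E'
from h import *
from bench import grab_frame
f=grab_frame("side");crop(f,315,125,50,40,14,"side21.png");pickle.dump(f,open("side21.pkl","wb"))
f=grab_frame("top");crop(f,370,195,45,45,13,"top21.png");pickle.dump(f,open("top21.pkl","wb"))
E
```

```text
clock: 27.22
tcp_pos: [0.5467, -0.2764, 0.0391]
orientation: [-3.14, -0.086, -0.003]
contact_force: [4.8, 1.3, 4.8]
grip_width: 0.013
t 27.23 tcp [ 0.5467 -0.2764  0.0391] yaw 3.16 tilt [ 0.002  0.001 -1.   ] j7 [0.74 0.4  0.09] F [4.8 1.3 4.8] M [ 0.2  -1.03 -0.04] w 13.0
```

View pics/side21.png

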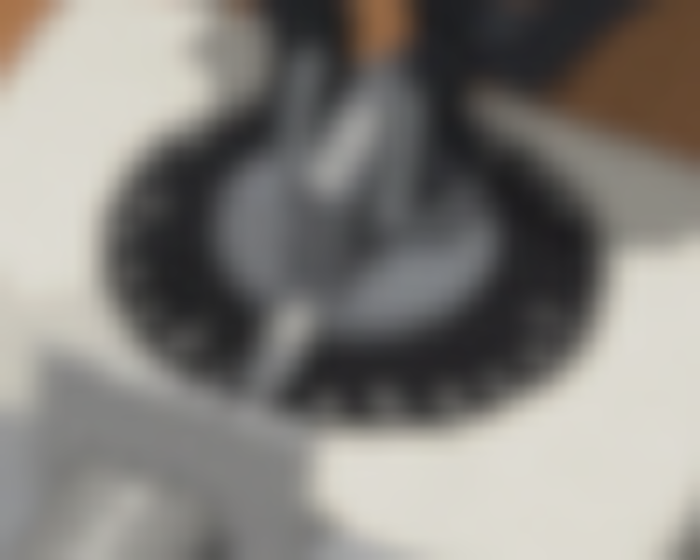

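View pics/top21.png

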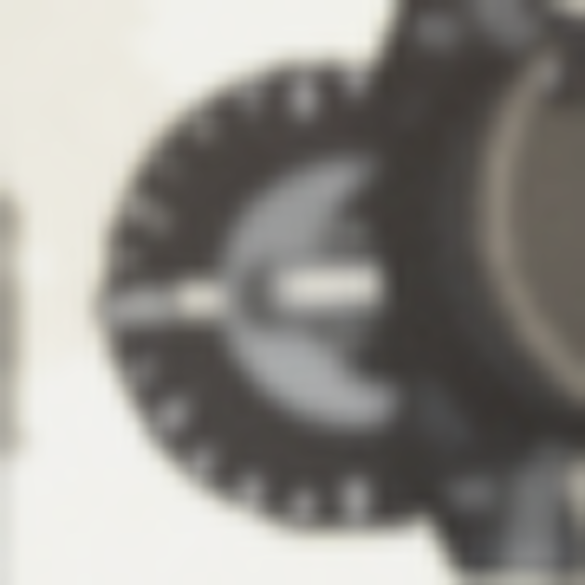

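```bash
cat > pol.py <<'E'
from h import *
import sys
from scipy.ndimage import map_coordinates
th=np.radians(np.arange(0,360,.5));yaw=np.radians(2.18)
def samp(f,ax,r,z):
    d=np.c_[np.cos(yaw+np.pi-th),np.sin(yaw+np.pi-th)]
    p=proj(f,np.c_[ax+r*d,np.full(len(th),z)])
    return map_coordinates(f["pixels"].astype(float).mean(2),[p[:,1],p[:,0]],order=1)
def axis(f):  # centre: the scale's dark/white rim (r=55 at z .049) by maximising radial gradient
    best=None
    from scipy.optimize import minimize
    m=(th>0)
    def c(a): return -np.median(samp(f,a,.058,.047)-samp(f,a,.050,.049))-.5*np.mean(samp(f,a,.057,.047)-samp(f,a,.051,.049))
    o=minimize(c,[.546,-.2765],method="Nelder-Mead",options=dict(xatol=1e-5,initial_simplex=[[.546,-.2765],[.549,-.2765],[.546,-.2735]])); return o.x
def cen(prof,lo,hi):
    m=(th>=np.radians(lo))&(th<=np.radians(hi));w=prof[m]-np.percentile(prof[m],30);w=np.clip(w-.4*w.max(),0,None)
    return np.degrees((w*th[m]).sum()/w.sum())
for cam in("top","side"):
    ax=axis(load(cam+"0"));print(cam,"axis",ax.round(4))
    for n in sys.argv[1:]:
        f=load(cam+n)
        for a,l in((ax,"own"),(np.array([.5464,-.2768]),"tcp")):
            tb=np.mean([samp(f,a,r,.055) for r in np.arange(.042,.053,.002)],0)
            ns=np.mean([samp(f,a,r,.054) for r in np.arange(.029,.035,.002)],0)
            print(n,l,"tab",cen(tb,70,108).round(2),"nose",cen(ns,70,108).round(2) if n!="0" else cen(ns,-1,35).round(2))
E
python3 pol.py 0 21
```

```text
top axis [ 0.5464 -0.2765]
0 own tab 88.28 nose 13.46
0 tcp tab 88.31 nose 14.07
21 own tab 88.27 nose 89.83
21 tcp tab 88.3 nose 89.87
side axis [ 0.5461 -0.2738]
0 own tab 88.35 nose 12.87
0 tcp tab 88.32 nose 17.75
21 own tab 88.02 nose 90.28
21 tcp tab 88.04 nose 90.57
```

```bash
python3 -m handwheel '0 0 0 0 0 -0.8 10; 0 0 0 0 0 -1.6 10; 0 0 0 0 0 -1.6 10' 40; python3 mv.py
python3 - <<'E'
from h import *
from bench import grab_frame
for n in("side","top"): pickle.dump(grab_frame(n),open(n+"22.pkl","wb"))
E
python3 pol.py 22
```

```text
clock: 27.7
tcp_pos: [0.5466, -0.2764, 0.0391]
orientation: [-3.138, -0.13, -0.003]
contact_force: [5.6, 0.9, 5.3]
grip_width: 0.0127
t 27.7 tcp [ 0.5466 -0.2764  0.0391] yaw 4.73 tilt [ 0.002  0.001 -1.   ] j7 [0.74 0.4  0.12] F [5.6 0.9 5.3] M [ 0.33 -1.19  0.01] w 12.7
top axis [ 0.5464 -0.2765]
22 own tab 88.28 nose 88.06
22 tcp tab 88.31 nose 88.14
side axis [ 0.5461 -0.2738]
22 own tab 87.9 nose 88.72
22 tcp tab 87.72 nose 89.06
```

```bash
python3 -m handwheel '0 0 0 0 0 0 20; 0 0 0 0 0 0 30; 0 0 0 0 0 0 32; 0 0 -15 0 0 0 32; 0 0 -40 0 0 0 32; 0 0 -90 0 0 0 32; 0 30 -140 0 0 0 32; 0 90 -140 0 0 0 32; 0 150 -140 0 0 0 32; 0 200 -140 0 0 0 32;0 240 -140 0 0 0 32; 0 240 -140 0 0 0 32'; python3 mv.py
python3 - <<'E'
from h import *
from bench import grab_frame
for n in("side","top"): pickle.dump(grab_frame(n),open(n+"23.pkl","wb"))
crop(load("top23"),310,170,120,90,6,"top23.png");crop(load("side23"),270,115,120,100,6,"side23.png")
cv2.imwrite("pics/topfull.png",load("top23")["pixels"][:,:,::-1]);cv2.imwrite("pics/sidefull.png",load("side23")["pixels"][:,:,::-1])
E
python3 pol.py 23
```

```text
clock: 29.3
tcp_pos: [0.5629, -0.5207, 0.1788]
orientation: [3.138, 0.118, -0.001]
contact_force: [0.4, 0.2, -0.6]
grip_width: 0.032
t 29.3 tcp [ 0.5629 -0.5207  0.1788] yaw 4.3 tilt [-0.001 -0.002 -1.   ] j7 [0.95 0.33 0.52] F [ 0.4  0.2 -0.6] M [ 0.05 -0.04  0.03] w 32.0
top axis [ 0.5464 -0.2765]
23 own tab 88.1 nose 87.91
23 tcp tab 88.14 nose 87.98
side axis [ 0.5461 -0.2738]
23 own tab 87.84 nose 88.7
23 tcp tab 87.7 nose 89.02
```

View pics/top23.png

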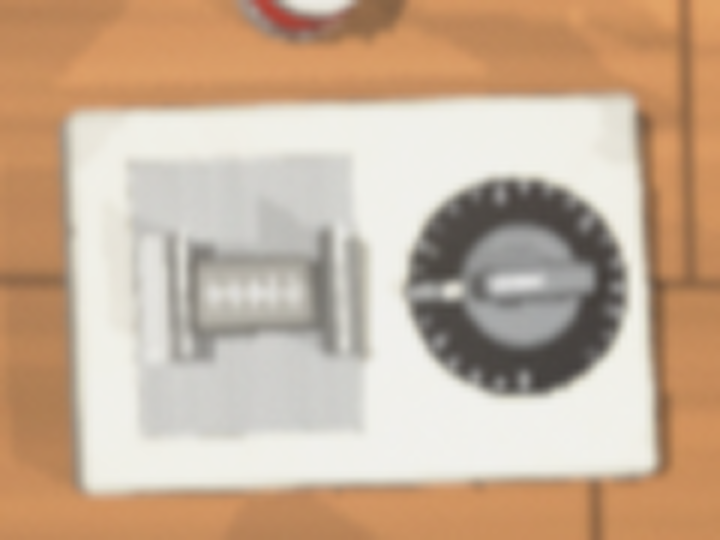

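View pics/side23.png

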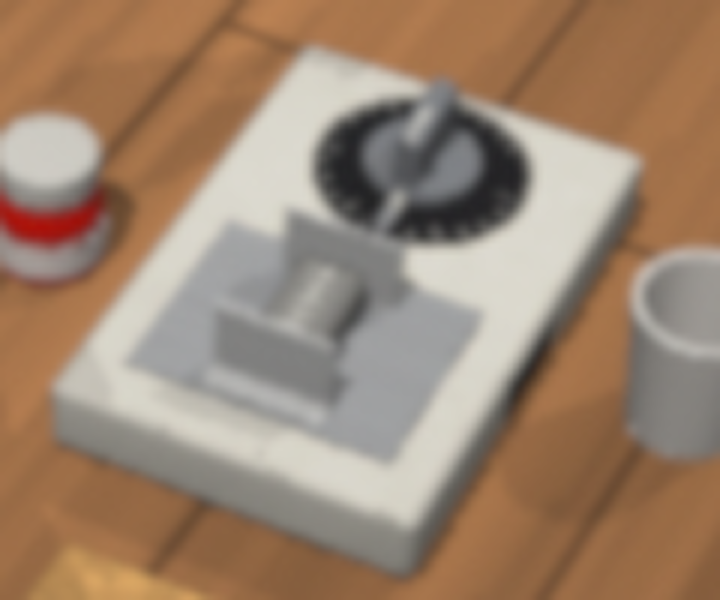

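View pics/topfull.png

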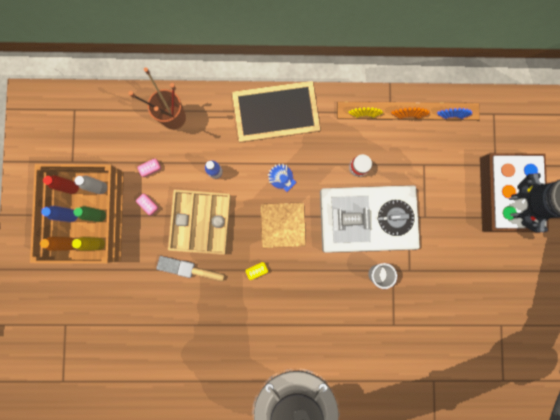

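The top view shows the stone flat between the reflectors at (352,218) with its lines up, and the pointer nose at (385,218) in line with the tab at (380,218). The bystanders are where they started, and the gripper is clear of everything.

```bash
python3 -m handwheel '0 0 0 0 0 0 32; 0 0 0 0 0 0 32'; python3 -c "
from bench import workorder
print(workorder.hand_in())"
```

```text
clock: 29.65
tcp_pos: [0.5654, -0.515, 0.1794]
orientation: [-3.139, -0.13, -0.001]
contact_force: [0.0, 0.1, 0.2]
grip_width: 0.0321
the job is handed in; nothing more can be done
None
```

I finished the job and handed it in at 29.7 s of the 64 s allowed. The hand-in reports no verdict.

**What I did:**
- I took the oblong stone out of the middle lane by its ends and released it on the cork mat. I then gripped it again across its width and lowered it between the reflectors until I felt light contact, about 6 N.
- After that I turned the dial about 75° clockwise to the tab.

**Last checks:**
- **Stone:** the final pictures show it flat, painted face up, running from reflector to reflector, and not sticking out in front or behind.
- **Dial:** the top camera puts the pointer about 0.2° short of the tab. The side camera puts it about 0.9–1.3° past. The tab did not shift by more than the measuring noise: top 88.3° before and 88.1° after, side 88.3° before and 87.8° after.
- **Bystanders:** they look unmoved, and the gripper was touching nothing at hand-in.

**What disagreed:**
- **Fingertip height:** the fingertips sat about 25–30 mm higher than the reported TCP height. The first three closings in the tray therefore went over the stone, and the third pressed on its top with about 11 N. I worked out the offset from that contact and used it from then on.
- **Bay position:** the bay centre from the dryer's outline and from the reflectors differed by about 2.4 mm. I placed the stone between the two values, with no side forces as it went in.

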